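# Stir the bead warmer and switch it to warm

## Task

Get the bead warmer ready: set the stirrer in the sloping rest, foot down against the stop, let go, and take it again by the top of its handle. With the foot down among the beads, stir round and round in the pot, until every bead lies at least about a bead's width from where it was, without spilling any; then put the stirrer back in the rest the same way. Last of all, turn the dial to the long middle mark, and leave everything else standing where it is.

Things in the scene. Friction and masses are not known exactly. Their poses are not given: they have to be found in the camera images.
- stirrer: Stirrer (a rod with a thick foot), 200 mm long, 0.1 kg, lying flat at the start. Origin: on its flat underside, midway; x to the foot's end, z out of the upper face. Black square handle 16 x 16 mm, x -100 to 25 mm; steel shaft 10 mm thick to x = 55; round steel foot 18 mm thick, x 55 to 100, its middle line 9 mm above the underside. Centre of mass near x = +15.
- stirrer_tip (a point): End of the stirrer's foot, on its middle line, 9 mm above the underside plane.
- stirrer_top (a point): Free end of the stirrer's handle, on the middle of the square section, 8 mm above the underside plane.
- rest: Fixed white sloping rest. Origin: centre of the underside of its 160 x 90 x 8 mm base plate; z up. An open channel slopes down 40 degrees from level towards +x: floor 125 mm long, side walls 16 mm high and 36 mm apart, 24 mm apart over the top 30 mm. The stirrer lies in it underside down, foot end at the stop; the top 75 mm of its handle stands free.
- rest_stop (a point): Low end of the channel: where its floor meets the end stop (a 20 mm high wall square to the floor), on the middle line; 55 mm along +x and 22 mm above the rest's origin. Axes as rest (not tilted).
- warmer: Fixed bead warmer. Origin: on the table under the pot's axis. White base 170 mm (x) by 300 mm (y, from -85 to +215), 50 mm high; on it an open dark steel pot, outer diameter 128, inner 120 mm, inner floor 55 and rim 130 mm above the table. The dial is on the base's top, 145 mm to +y of the pot's axis.
- pot_floor (a point): Centre of the pot's inner floor; the rim is 75 mm above it. Axes as warmer.
- dial (a joint): Angle of the dial, rad; grows clockwise seen from above, range 0 to 2.4 (0 to 0.4 at the start). The pointer end is at the first short mark at 0.6, the long middle mark at 1.2, the second short mark at 1.8.
- dial_grip (a point): On the dial's vertical axis, 70 mm above the table, mid height of its finger bar: grey, 12 mm thick, 50 mm long, from 58 to 82 mm above the table, on a disc 54 mm across. The point's x axis points along the bar to its pointer end (29 mm from the axis, black line on top; the other end is 21 mm from it).
- dial_mark (a point): Middle of the long black mark on the base's top, 44 mm from the dial's axis, towards the warmer's +x: the middle one of three marks round the dial, the outer two being short.
- bead0_center (a point): Centre of bead 0: one of six alike aluminium balls, 28 mm across, 20 g, lying in a ring on the pot's floor at the start, the middle left free.
- bead1_center (a point): Centre of bead 1: one of six alike aluminium balls, 28 mm across, 20 g, lying in a ring on the pot's floor at the start, the middle left free.
- bead2_center (a point): Centre of bead 2: one of six alike aluminium balls, 28 mm across, 20 g, lying in a ring on the pot's floor at the start, the middle left free.
- bead3_center (a point): Centre of bead 3: one of six alike aluminium balls, 28 mm across, 20 g, lying in a ring on the pot's floor at the start, the middle left free.
- bead4_center (a point): Centre of bead 4: one of six alike aluminium balls, 28 mm across, 20 g, lying in a ring on the pot's floor at the start, the middle left free.
- bead5_center (a point): Centre of bead 5: one of six alike aluminium balls, 28 mm across, 20 g, lying in a ring on the pot's floor at the start, the middle left free.
- lunchbox: Green lidded box, 108 x 148 x 55 mm. Bystander. Origin: centre of its underside.
- gel_bottle: White bottle, 64 mm across, 170 mm high. Bystander. Origin: centre of its underside.
- sample_cup: White open cup, 64 mm across, 70 mm high. Bystander. Origin: centre of its underside.
- flask: Conical glass flask, 80 mm across, 128 mm high. Bystander. Origin: centre of its underside.
- glove_box: Cardboard box, 110 x 200 x 50 mm. Bystander. Origin: centre of its underside.
- marker: Red marker pen with a black cap, 150 mm long, 14 mm thick, lying along its x. Bystander. Origin: centre of its underside.

How it is judged:
By the outcome, as a careful person would: the job done as asked, in the order asked, and still so for the second after the job is handed in, with the robot touching nothing.
It also fails if it takes over 72 s, if anything falls off the work surface, if the arm or the gripper's body presses on something with over 40 N, if the wrist force passes 120 N, or if a joint passes its speed limit or range.

## Robot

A 7-joint arm with a two-finger parallel gripper is mounted at the origin on the work surface. World frame = base frame: x ahead of the robot, y to its left, z up, the work surface at z = 0. Lengths are in m, angles in rad, forces in N, time in s.
With the tool pointing down it reaches from about 0.4 to 0.875 m from the base axis. Payload 19.3 kg.
Tool frame: the origin (TCP) lies at the very end of the fingers, on their centre line; the grasp point (between the pads) lies 19 mm behind it; z points along the fingers, y is the line along which they close (so a half turn about z gives the same grasp; the last joint's range is limited). The gripper opens to 85 mm and grips with 20 to 120 N. Pads are 22 mm wide; open, the fingers measure 114 mm over their backs; the gripper's body (76 mm by 85 mm) begins 54 mm behind the grasp point. The pads swing forward as they close: fully open they stand 13 mm farther back than shut.
Start: joints at [1.046, 0.521, -0.036, 1.599, 0.021, 1.021, -0.113], TCP at [0.275, -0.561, 0.231] pointing down, gripper open.
Joint ranges: [-2.91, 2.91], [-0.3, 2.13], [-1.5, 1.42], [0.17, 2.43], [-1.26, 4.41], [0.16, 1.93], [-2.52, 2.52]. Speed limits (rad/s): [1.89, 1.89, 2.39, 2.39, 3.01, 3.01, 3.01].

## Interface

Orientations are given as [roll, pitch, yaw] about the fixed x, y, z axes, in that order (R = Rz(yaw) Ry(pitch) Rx(roll)).
In Python, from workcell import observe, grab_frame, job_done gives the robot as it stands.
- The arm moves only by the tool move_arm, never from a script. Its argument "plan" is a list that holds one entry, the list of rows, each a list of 7 numbers: the shift along the tool's x, y, z each as a share of 0.02 m, from -1 to 1, then the turn, a rotation vector about the tool's x, y, z each as a share of 6 degrees, from -1 to 1, then the opening, from -1 (shut) to 1 (fully open). A call has exactly 10 rows; each row shifts and turns the commanded pose from where the row before left it, along the tool's axes as they then stand; what a row does not reach is not made up. A row lasts 1/10 s, in which the tool goes at most 50 mm and 8.59 degrees, less where a joint would pass 70% of its speed; a pose out of reach is approached as far as the arm can. A call with a number of a shift or a turn outside -1 to 1 is refused whole. A call with a gripper value outside its range is refused whole. The fingers move at their own pace and stop on an object; "grip_force" is the grip in N (left out, the last holds). Time passes only in rows, so rows that do not move let the fingers close, or fill a call up. It gives the time, the measured TCP pose, the force, the opening and the grip force at its end, in the units of the state.
- observe(): the state, without advancing time (a new reading comes with each control period).
- grab_frame(name): name is "scene" or "top" or "wrist"; returns a dict with "color" (384x512x3 uint8, red, green, blue), "intrinsics" (3x3 intrinsics, pixels), "k1" (the pictures are not rectified: a ray, as slopes to the right and down, at radius r is drawn at 1 + k1 r^2 times it, then the intrinsics apply), "position" and "orientation" of the camera in the world; the wrist camera has in their place "tool_from_camera" (4x4, takes a point from camera to tool coordinates, whose origin is the TCP and whose axes are the flange's). Camera axes: x right, y down, z forward; pixel columns grow to the right and rows downward; lengths in m; the calibration is good to about 2 mm. A picture is of the moment at which its call begins: read the wrist's pose just before it. There is no depth.
- job_done(): hands the job in; it is judged then, once.
The state is a dict: "clock": time; "qpos": joint angles; "qd": joint speeds; "joint_efforts": joint torques, N m; "position": TCP position; "tool_rot": TCP orientation; "force": force on the tool from outside, world axes, zero at the start; "moment": the same for the moment, N m; "grip_width": finger opening in m; "finger_force": force on a finger pad.
Only numpy, scipy, OpenCV 4.12 (cv2) and the standard library are available. Lean on these libraries where they do the work, as an engineer would, in place of code of your own. Each camera call takes 0.05 s, during which the arm holds its last target. There are 200 camera calls.

## Working session

There is one attempt and no reset: what is moved stays moved. The work goes in short steps, Python scripts to look and compute and a tool call to move; the robot and the scene stay as the last step left them, time stands still between calls to the robot, and variables do not carry over. Pictures are saved under pics/ and viewed, at most 10 in all, crops included, and the job is handed in when it is done.

Besides the shell and the picture viewer there is one more tool, called after "Call:" as name(argument=value, ...) on one line, values as JSON. move_arm: Moves the arm, as the interface text tells. Shift numbers are shares of 0.02 m and turn numbers shares of 6 degrees, none past 1 either way. Its arguments: {"type":"object","properties":{"plan":{"type":"array"},"grip_force":{"type":"number"}},"required":["plan"]}

```bash
mkdir -p pics; ls
python3 - <<'E'
from workcell import observe, grab_frame
import cv2,json,numpy as np
print(observe())
for n in ["scene","top"]:
    f=grab_frame(n); cv2.imwrite(f"pics/{n}0.png",cv2.resize(f["color"][:,:,::-1],(800,600),interpolation=cv2.INTER_CUBIC))
    print(n,{k:np.array(v).round(4).tolist() for k,v in f.items() if k!="color"})
    np.savez(n+".npz",**{k:np.array(v) for k,v in f.items()})
E
```

```text
pics
{'clock': 0.0, 'qpos': array([ 1.04578766,  0.52201255, -0.03632364,  1.60002331,  0.02121477,
        1.02108827, -0.11281711]), 'qd': array([ 2.99059292e-04, -1.52684032e-03, -1.38638373e-03, -1.52971760e-03,
        9.56707608e-05, -1.78307486e-03, -1.16776316e-03]), 'joint_efforts': array([-1.18580650e-03, -9.27086091e+01,  1.97972618e+00, -3.69924116e+01,
        1.79553987e-02,  8.21355439e-03,  1.04589310e-04]), 'position': array([ 0.27436562, -0.56117541,  0.23072121]), 'tool_rot': array([-3.14045068e+00,  9.65373905e-05,  4.54786381e-01]), 'force': array([-0.15632404,  0.30064019, -0.14856253]), 'moment': array([ 0.0334459 , -0.0133528 ,  0.01783476]), 'finger_force': 0.0, 'grip_width': 0.0851791005875273}
scene {'intrinsics': [[449.087, 0.0, 260.2371], [0.0, 449.087, 189.4843], [0.0, 0.0, 1.0]], 'k1': -0.1215, 'position': [1.1962, -0.2552, 1.2874], 'orientation': [-2.5986, 0.0135, 1.1486]}
top {'intrinsics': [[357.0863, 0.0, 264.6115], [0.0, 357.0863, 191.8176], [0.0, 0.0, 1.0]], 'k1': -0.0453, 'position': [0.4532, 0.0382, 1.1318], 'orientation': [-3.0569, -0.019, -1.5801]}
```

View pics/top0.png

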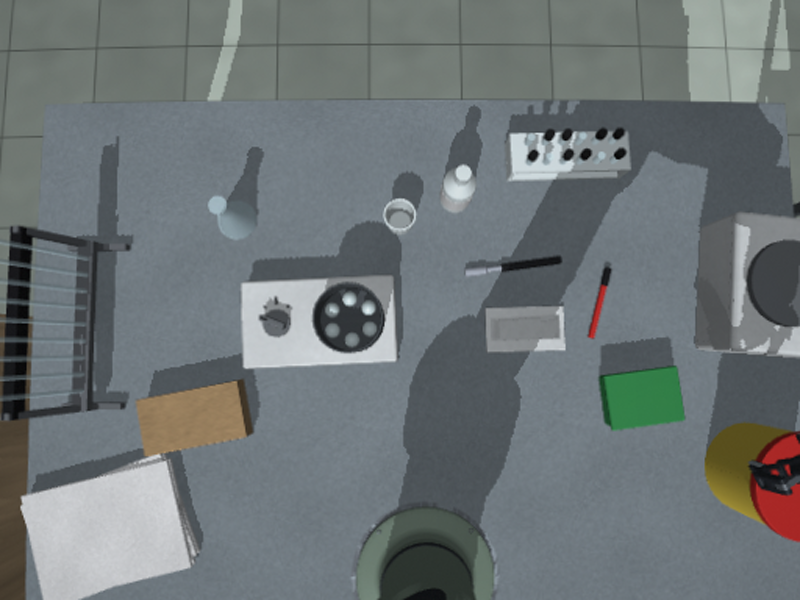

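View pics/scene0.png

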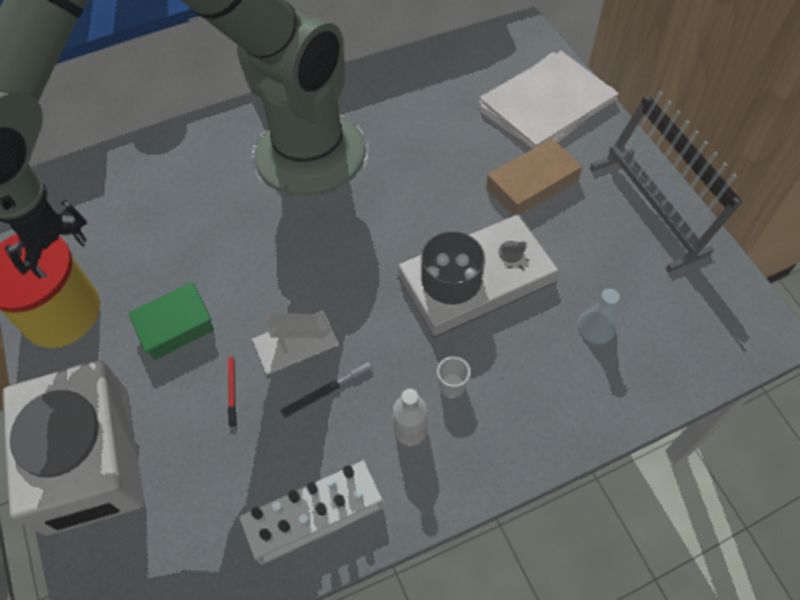

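```bash
cat > h.py <<'E'
import numpy as np,cv2
from scipy.spatial.transform import Rotation as R
def cam(n):
    f=dict(np.load(n+".npz")); return f
def proj(f,P):
    P=np.atleast_2d(P); Rm=R.from_euler('xyz',f["orientation"]).as_matrix()
    c=(P-f["position"])@Rm; s=c[:,:2]/c[:,2:]; s=s*(1+f["k1"]*(s**2).sum(1,keepdims=True))
    K=f["intrinsics"]; return s*[K[0,0],K[1,1]]+K[:2,2]
def back(f,px,z):
    px=np.atleast_2d(np.array(px,float)); K=f["intrinsics"]
    d=(px-K[:2,2])/[K[0,0],K[1,1]]; s=d.copy()
    for _ in range(20): s=d/(1+f["k1"]*(s**2).sum(1,keepdims=True))
    Rm=R.from_euler('xyz',f["orientation"]).as_matrix()
    r=np.c_[s,np.ones(len(s))]@Rm.T; t=(z-f["position"][2])/r[:,2]
    return f["position"]+r*np.reshape(t,(-1,1))
E
python3 - <<'E'
from h import *
def t(f,c,r,w,h): return cv2.resize(f["color"][r:r+h,c:c+w,::-1],(400,300),interpolation=cv2.INTER_CUBIC)
a,b=cam("top"),cam("scene")
cv2.imwrite("pics/comp1.png",np.vstack([np.hstack([t(a,290,166,80,60),t(a,150,165,108,81)]),np.hstack([t(b,156,198,92,69),t(b,252,135,108,81)])]))
E
```

```text
(no output)
```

View pics/comp1.png

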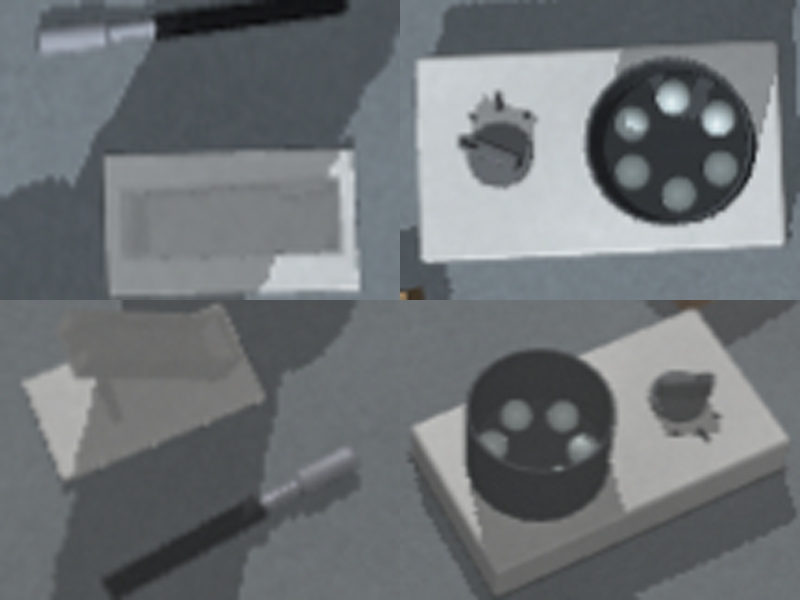

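Run:
```python
from h import *
np.set_printoptions(precision=4,suppress=True)
a,b=cam("top"),cam("scene")
def T(u,c,r,s): u=np.array(u,float); return (u+.5)/s-.5+[c,r]
A=lambda u:T(u,290,166,5); B=lambda u:T(u,150,165,400/108.)
C=lambda u:T(np.array(u)-[0,300],156,198,400/92.); D=lambda u:T(np.array(u)-[400,300],252,135,400/108.)
B_=lambda u:T(np.array(u)-[400,0],150,165,400/108.)
print("rest corners",back(a,A([[104,155],[354,151],[360,290],[108,295]]),.008))
print("rest scene",back(b,C([[23,383],[68,480],[265,398],[218,303]]),.008))
print("stir top foot end/handle end",back(a,A([[40,39],[347,3]]),.009))
print("stir scene",back(b,C([[352,458],[112,590]]),.009))
print("warmer corners",back(a,B_([[416,59],[777,42],[783,244],[423,262]]),.05))
print("warmer scene",back(b,D([[412,432],[700,308],[789,440],[500,578]]),.05))
print("pot rim",back(a,B_([[670,140]]),.13), "beads",back(a,B_([[632,122],[672,97],[717,118],[720,168],[678,193],[632,171]]),.069))
print("mark",back(a,B_([[499,101]]),.05),"pointer",back(a,B_([[461,142],[523,163]]),.082), "scene ptr",back(b,D([[708,380],[653,400],[705,435]]),.07))
print("sc rim",back(b,D([[541,403]]),.13))
print(R.from_euler('xyz',[-3.1404,0,.4548]).as_matrix())
f=__import__('workcell').grab_frame("wrist"); print(f["tool_from_camera"],f["intrinsics"],f["k1"])
```

```text
rest corners [[ 0.5321 -0.1289  0.008 ]
 [ 0.5334 -0.2888  0.008 ]
 [ 0.4452 -0.2899  0.008 ]
 [ 0.4438 -0.1297  0.008 ]]
rest scene [[ 0.4445 -0.2894  0.008 ]
 [ 0.534  -0.2837  0.008 ]
 [ 0.5311 -0.1288  0.008 ]
 [ 0.4408 -0.1319  0.008 ]]
stir top foot end/handle end [[ 0.6063 -0.0894  0.009 ]
 [ 0.6284 -0.2871  0.009 ]]
stir scene [[ 0.6033 -0.0893  0.009 ]
 [ 0.6281 -0.2825  0.009 ]]
warmer corners [[0.5819 0.3534 0.05  ]
 [0.5937 0.0566 0.05  ]
 [0.4281 0.0527 0.05  ]
 [0.416  0.3451 0.05  ]]
warmer scene [[0.4331 0.0499 0.05  ]
 [0.4181 0.3517 0.05  ]
 [0.581  0.352  0.05  ]
 [0.5997 0.0577 0.05  ]]
pot rim [[0.5091 0.1367 0.13  ]] beads [[0.5273 0.1732 0.069 ]
 [0.5472 0.1411 0.069 ]
 [0.53   0.1049 0.069 ]
 [0.4897 0.1026 0.069 ]
 [0.47   0.1363 0.069 ]
 [0.4879 0.1731 0.069 ]]
mark [[0.5467 0.2847 0.05  ]] pointer [[0.5115 0.3072 0.082 ]
 [0.4945 0.2578 0.082 ]] scene ptr [[0.5049 0.3087 0.07  ]
 [0.5036 0.2535 0.07  ]
 [0.5556 0.2774 0.07  ]]
sc rim [[0.5011 0.1409 0.13  ]]
[[ 0.8983  0.4393 -0.0005]
 [ 0.4393 -0.8983  0.0011]
 [-0.     -0.0012 -1.    ]]
[[-0.0008 -0.9625 -0.2713  0.0682]
 [ 1.     -0.0003 -0.0021 -0.0006]
 [ 0.0019 -0.2713  0.9625 -0.1415]
 [ 0.      0.      0.      1.    ]] [[305.7133   0.     258.1075]
 [  0.     305.7133 189.5388]
 [  0.       0.       1.    ]] 0.0169211385157877
```

```bash
cat >> h.py <<'E'
from scipy.linalg import logm
np.set_printoptions(precision=4,suppress=True)
def ori(az,t=0):
    az,t=np.radians([az,t]); d=np.array([np.cos(az),np.sin(az),0]); Z=np.array([0,0,1.])
    x=np.cos(t)*d+np.sin(t)*Z; z=np.sin(t)*d-np.cos(t)*Z
    return np.c_[x,np.cross(z,x),z]
def now():
    from workcell import observe
    o=observe(); return np.array(o["position"]),R.from_euler('xyz',o["tool_rot"]).as_matrix(),o
def H(p,M): h=np.eye(4); h[:3,:3]=M; h[:3,3]=p; return h
def steps(p,M,N,start=None,nd=2):
    """one row that, done N times, leads from start (default: now) to the pose; returns the end pose"""
    if start is None: start=now()[:2]
    rel=np.linalg.inv(H(*start))@H(p,M)
    from scipy.linalg import expm
    s=expm(np.real(logm(rel))/N)
    r=np.r_[s[:3,3]/.02,np.degrees(R.from_matrix(s[:3,:3]).as_rotvec())/6]
    r=r.round(nd); S=H(r[:3]*.02,R.from_rotvec(np.radians(r[3:]*6)).as_matrix())
    e=H(*start)@np.linalg.matrix_power(S,N)
    print(N,"x",r.tolist(),"end",e[:3,3].round(4),"max",abs(r).max())
    return e[:3,3],e[:3,:3]
E
python3 - <<'E'
from h import *
p,M,o=now()
steps([.57,-.25,.2],ori(93),30)
E
```

```text
30 x [0.74, 0.16, 0.05, -0.0, -0.0, -0.37] end [ 0.5723 -0.2523  0.201 ] max 0.74
```

Call:
move_arm(plan=[[[0.74,0.16,0.05,0,0,-0.37,1],[0.74,0.16,0.05,0,0,-0.37,1],[0.74,0.16,0.05,0,0,-0.37,1],[0.74,0.16,0.05,0,0,-0.37,1],[0.74,0.16,0.05,0,0,-0.37,1],[0.74,0.16,0.05,0,0,-0.37,1],[0.74,0.16,0.05,0,0,-0.37,1],[0.74,0.16,0.05,0,0,-0.37,1],[0.74,0.16,0.05,0,0,-0.37,1],[0.74,0.16,0.05,0,0,-0.37,1]]])

```text
clock: 1.15
position: [0.4132, -0.4999, 0.2212]
tool_rot: [-3.142, -0.0, 0.845]
force: [-0.3, -0.9, 0.1]
grip_width: 0.0852
finger_force: 0.0
```

Call:
move_arm(plan=[[[0.74,0.16,0.05,0,0,-0.37,1],[0.74,0.16,0.05,0,0,-0.37,1],[0.74,0.16,0.05,0,0,-0.37,1],[0.74,0.16,0.05,0,0,-0.37,1],[0.74,0.16,0.05,0,0,-0.37,1],[0.74,0.16,0.05,0,0,-0.37,1],[0.74,0.16,0.05,0,0,-0.37,1],[0.74,0.16,0.05,0,0,-0.37,1],[0.74,0.16,0.05,0,0,-0.37,1],[0.74,0.16,0.05,0,0,-0.37,1]]])

```text
clock: 2.15
position: [0.5173, -0.3913, 0.2112]
tool_rot: [3.142, 0.0, 1.233]
force: [0.1, 0.1, -0.0]
grip_width: 0.0854
finger_force: 0.0
```

Call:
move_arm(plan=[[[0.74,0.16,0.05,0,0,-0.37,1],[0.74,0.16,0.05,0,0,-0.37,1],[0.74,0.16,0.05,0,0,-0.37,1],[0.74,0.16,0.05,0,0,-0.37,1],[0.74,0.16,0.05,0,0,-0.37,1],[0.74,0.16,0.05,0,0,-0.37,1],[0.74,0.16,0.05,0,0,-0.37,1],[0.74,0.16,0.05,0,0,-0.37,1],[0.74,0.16,0.05,0,0,-0.37,1],[0.74,0.16,0.05,0,0,-0.37,1]]])

```text
clock: 3.15
position: [0.5726, -0.2513, 0.2012]
tool_rot: [3.142, 0.0, 1.62]
force: [-0.3, 0.4, -0.3]
grip_width: 0.0855
finger_force: 0.0
```

```bash
cat >> h.py <<'E'
def wrist(name):
    from workcell import grab_frame
    p,M,o=now(); f=grab_frame("wrist"); T=H(p,M)@np.array(f["tool_from_camera"])
    f=dict(color=f["color"],intrinsics=np.array(f["intrinsics"]),k1=f["k1"],position=T[:3,3],orientation=R.from_matrix(T[:3,:3]).as_euler('xyz'))
    np.savez(name+".npz",**f); return f,o
E
python3 - <<'E'
from h import *
f,o=wrist("w1"); print(o["position"],o["tool_rot"],o["qpos"],o["clock"])
cv2.imwrite("pics/w1.png",cv2.resize(f["color"][:,:,::-1],(800,600),interpolation=cv2.INTER_CUBIC))
E
```

```text
[ 0.5726 -0.2513  0.2012] [3.1416 0.     1.6204] [ 0.5645  0.5737 -0.3668  1.6157  0.2341  0.9957  0.1731] 3.15
```

View pics/w1.png

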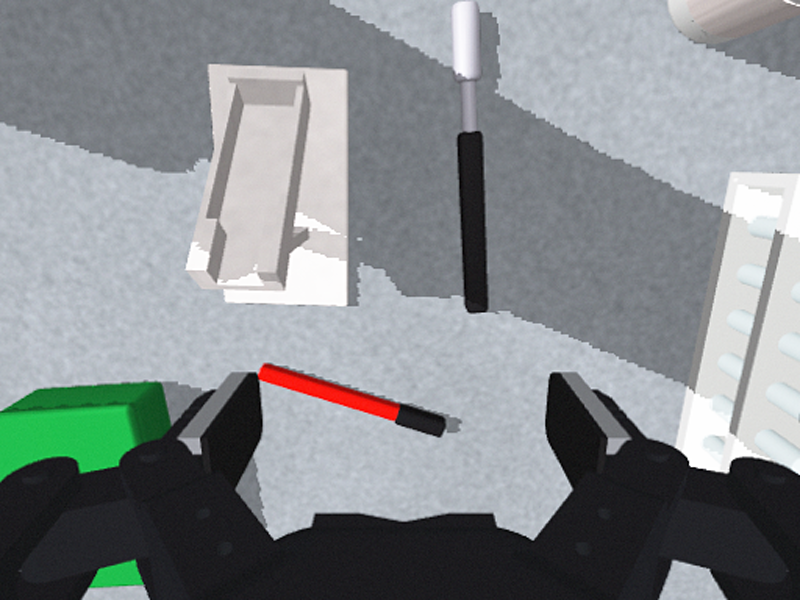

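Run:
```python
from h import *
f=cam("w1"); s=lambda u:(np.array(u,float)+.5)*.64-.5
print("handle mid near end/front",back(f,s([[476,305],[470,133]]),.016),"foot end",back(f,s([[465.5,3],[465,79]]),[.012,.012]))
print("rest corners",back(f,s([[209,65],[347.5,70],[347.5,305],[227,303]]),.008))
# predicted rest features
for yaw in (90,):
    c=np.array([.4885,-.209,0]); 
    P=lambda x,y,z:c+R.from_euler('z',yaw,degrees=True).apply([x,y,z])
    a,n=np.array([np.cos(np.radians(40)),0,-np.sin(np.radians(40))]),np.array([np.sin(np.radians(40)),0,np.cos(np.radians(40))])
    st=np.array([.055,0,.022])
    for nm,q in dict(stopL=st+[0,.018,0],stopR=st-[0,.018,0],top_l=st-.125*a+[0,.012,0]+.016*n,top_r=st-.125*a-[0,.012,0]+.016*n).items():
        print(nm,(proj(f,P(*q))+.5)/.64)
```

```text
handle mid near end/front [[ 0.6246 -0.2775  0.016 ]
 [ 0.6102 -0.162   0.016 ]] foot end [[ 0.6014 -0.0874  0.012 ]
 [ 0.6047 -0.1296  0.012 ]]
rest corners [[ 0.4415 -0.1291  0.008 ]
 [ 0.5296 -0.1274  0.008 ]
 [ 0.5321 -0.2845  0.008 ]
 [ 0.4444 -0.2873  0.008 ]]
stopL [[250.2047 107.6171]]
stopR [[307.96   110.8217]]
top_l [[210.5876 274.5516]]
top_r [[260.0386 276.9228]]
```

Run:
```python
from h import *
f=cam("w1"); im=f["color"][35:200,110:330,::-1]
cv2.imwrite("pics/w1c.png",cv2.resize(im,(770,578),interpolation=cv2.INTER_CUBIC))
```

```text
(no output)
```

View pics/w1c.png

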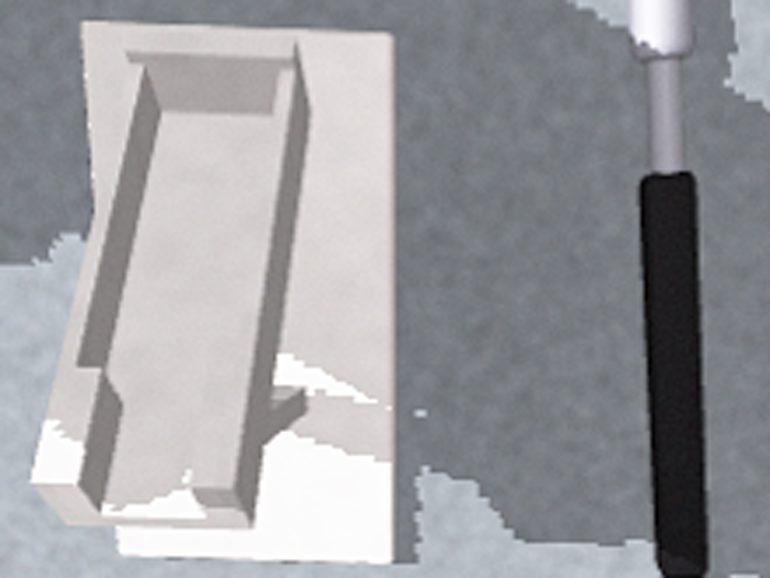

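Run:
```python
from h import *
from scipy.optimize import least_squares
w,a,b=cam("w1"),cam("top"),cam("scene")
cr=lambda u:(np.array(u,float)+.5)/3.5-.5+[110,35]
T=lambda u,c,r,s:(np.array(u,float)+.5)/s-.5+[c,r]
al=np.radians(40);ax=np.array([np.cos(al),0,-np.sin(al)]);n=np.array([np.sin(al),0,np.cos(al)]);st=np.array([.055,0,.022])
base=[[.08,.045,.008],[.08,-.045,.008],[-.08,-.045,.008],[-.08,.045,.008]]
pw=np.array(base+[st+[0,.018,0],st-.125*ax+[0,.012,0]+.016*n,st-.125*ax-[0,.012,0]+.016*n,st-.125*ax+[0,.012,0],st+[0,.018,0]+.016*n,st-.095*ax+[0,.018,0]])
uw=cr([[82,20],[393,33],[393,562],[118,555],[160,110],[78,487],[193,490],[100,513],[147,66],[100,368]])
ua=T([[104,155],[354,151],[360,290],[108,295]],290,166,5); pa=np.array([base[i] for i in (1,2,3,0)])
ub=T(np.array([[23,383],[68,480],[265,398],[218,303]])-[0,300],156,198,400/92.); pb=np.array([base[i] for i in (3,2,1,0)])
def res(q):
    m=lambda P:R.from_euler('z',q[2]).apply(P)+[q[0],q[1],0]
    return np.r_[(proj(w,m(pw))-uw).ravel(),(proj(a,m(pa))-ua).ravel(),(proj(b,m(pb))-ub).ravel()]
r=least_squares(res,[.487,-.208,1.58],loss='soft_l1'); print(r.x[:2],np.degrees(r.x[2])); print(r.fun.reshape(-1,2).round(1).tolist())
ps=np.array([[.025,.008,.016],[.025,-.008,.016],[-.1,.008,.016],[-.1,-.008,.016]]);us=cr([[640,175],[695,173],[657,572],[708,572]])
f2=np.array([[.1,0,.009],[-.1,0,.009]]);uf=T([[40,39],[347,3]],290,166,5)
us2=np.array([[465.5,2]])*.64
def rs(q):
    m=lambda P:R.from_euler('z',q[2]).apply(P)+[q[0],q[1],0]
    return np.r_[(proj(w,m(ps))-us).ravel(),(proj(w,m(np.array([[.1,0,.012]])))-us2).ravel(),(proj(a,m(f2))-uf).ravel()]
r=least_squares(rs,[.61,-.187,1.69],loss='soft_l1'); print(r.x[:2],np.degrees(r.x[2])); print(r.fun.reshape(-1,2).round(1).tolist())
```

```text
[ 0.4863 -0.2072] 90.81884291594756
[[-0.9, -0.4], [0.9, -0.3], [0.5, 1.6], [0.0, 0.9], [1.2, 0.4], [-0.1, -0.8], [-1.2, -0.5], [0.7, 0.9], [-0.0, -0.5], [0.2, 10.3], [-0.7, 0.6], [-0.7, 0.3], [-0.6, 0.9], [-0.5, 1.2], [0.3, -0.7], [-1.0, -0.1], [0.5, -0.5], [1.1, -0.6]]
[ 0.6133 -0.1859] 96.96119939018972
[[0.4, -0.1], [0.5, -0.8], [0.1, 3.9], [-0.2, 3.0], [-0.3, -0.5], [-0.8, 1.6], [-0.6, 0.9]]
```

Run:
```python
from h import *
d=ori(97)[:,0]; g=np.array([.6133,-.1859,0])-.062*d+[0,0,.0075]; M=ori(97,25)
e=steps(g-.1*M[:,2],M,10)
e=steps(g,M,10,e)
```

```text
10 x [-0.33, 0.25, 0.46, 0.01, 0.42, -0.06] end [ 0.6267 -0.2902  0.0987] max 0.46
10 x [0.0, -0.0, 0.5, 0.01, -0.0, -0.0] end [ 0.6216 -0.2478  0.0083] max 0.5
```

Call:
move_arm(plan=[[[-0.33,0.25,0.46,0,0.42,-0.06,0.2],[-0.33,0.25,0.46,0,0.42,-0.06,0.2],[-0.33,0.25,0.46,0,0.42,-0.06,0.2],[-0.33,0.25,0.46,0,0.42,-0.06,0.2],[-0.33,0.25,0.46,0,0.42,-0.06,0.2],[-0.33,0.25,0.46,0,0.42,-0.06,0.2],[-0.33,0.25,0.46,0,0.42,-0.06,0.2],[-0.33,0.25,0.46,0,0.42,-0.06,0.2],[-0.33,0.25,0.46,0,0.42,-0.06,0.2],[-0.33,0.25,0.46,0,0.42,-0.06,0.2]]])

```text
clock: 4.2
position: [0.626, -0.295, 0.0986]
tool_rot: [3.126, -0.441, 1.685]
force: [-0.9, 0.6, 0.7]
grip_width: 0.0512
finger_force: 0.0
```

Run:
```python
from h import *
d=ori(97)[:,0]; g=np.array([.6133,-.1859,0])-.062*d+[0,0,.0075]; M=ori(97,25)
p,m,o=now(); print(p,o["tool_rot"],o["grip_width"],o["qpos"])
f,o=wrist("w2"); im=f["color"][:,:,::-1].copy()
P=np.array([[.6133,-.1859,0]])+np.array([[s]*3 for s in(-.1,.025,.055,.1)])*d+[0,0,.012]
print(proj(f,P))
cv2.imwrite("pics/w2.png",im)
steps(g,M,10)
```

```text
[ 0.626  -0.295   0.0986] [ 3.1262 -0.4411  1.6851] 0.05121716436187935 [ 0.7742  0.9707 -0.4966  1.2337  0.0231  1.2259  0.5311]
[[258.3914 230.86  ]
 [256.1382  83.9376]
 [255.6463  51.8866]
 [254.9378   5.7319]]
10 x [0.03, 0.0, 0.5, 0.02, -0.01, -0.01] end [ 0.6202 -0.2482  0.0078] max 0.5
```

View pics/w2.png

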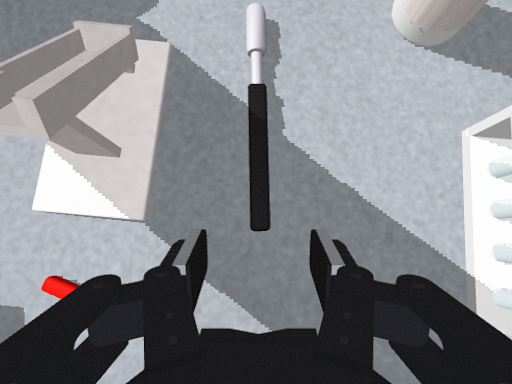

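Call:
move_arm(plan=[[[0.03,0,0.5,0.02,-0.01,-0.01,0.2],[0.03,0,0.5,0.02,-0.01,-0.01,0.2],[0.03,0,0.5,0.02,-0.01,-0.01,0.2],[0.03,0,0.5,0.02,-0.01,-0.01,0.2],[0.03,0,0.5,0.02,-0.01,-0.01,0.2],[0.03,0,0.5,0.02,-0.01,-0.01,0.2],[0.03,0,0.5,0.02,-0.01,-0.01,0.2],[0.03,0,0.5,0.02,-0.01,-0.01,0.2],[0.03,0,0.5,0.02,-0.01,-0.01,0.2],[0.03,0,0.5,0.02,-0.01,-0.01,0.2]]])

```text
clock: 5.25
position: [0.6209, -0.2472, 0.0102]
tool_rot: [-3.14, -0.429, 1.696]
force: [0.9, 0.1, -1.0]
grip_width: 0.0512
finger_force: 0.0
```

Call:
move_arm(plan=[[[0,0,0,0,0,0,-1],[0,0,0,0,0,0,-1],[0,0,0,0,0,0,-1],[0,0,0,0,0,0,-1],[0,0,0,0,0,0,-1],[0,0,0,0,0,0,-1],[0,0,0,0,0,0,-1],[0,0,0,0,0,0,-1],[0,0,0,0,0,0,-1],[0,0,0,0,0,0,-1]]], grip_force=60)

```text
clock: 6.25
position: [0.6213, -0.2481, 0.0114]
tool_rot: [-3.141, -0.428, 1.696]
force: [0.3, -2.5, 5.6]
grip_width: 0.0138
finger_force: 59.4
```

Run:
```python
from h import *
p,m,o=now(); print(p,o["tool_rot"],o["grip_width"],o["force"],o["clock"])
# grasp: TCP in the stirrer frame (x along foot, z up)
S=H([.6133,-.1859,0],R.from_euler('z',97.,degrees=True).as_matrix())
# use actual tool azimuth: stirrer aligned with pads
G=np.linalg.inv(S)@H(p,m); print(G)
np.save("G.npy",G)
# target stirrer pose in the rest
al=np.radians(40); Rr=R.from_euler('z',90.8,degrees=True).as_matrix()
stop=np.array([.4863,-.2072,0])+Rr@[.055,0,.022]
def Sp(gap,up):   # gap along slope from stop, up normal to the floor
    X=np.array([np.cos(al),0,-np.sin(al)]);Z=np.array([np.sin(al),0,np.cos(al)]);Y=np.array([0,1,0])
    M=Rr@np.c_[X,Y,Z]; return H(stop+M@[-.1-gap,0,up],M)
T=lambda h:(h[:3,3],h[:3,:3])
e=steps(*T(H([0,0,.16],np.eye(3))@H(p,m)),10)
for gap,up,N in((.02,.09,20),(.012,.035,10),(.003,.002,10)):
    tgt=Sp(gap,up)@G; print(tgt[:3,3]); e=steps(*T(tgt),N,e)
```

```text
[ 0.6213 -0.2481  0.0114] [-3.1412 -0.4283  1.6957] 0.013797789222534483 [ 0.3083 -2.5275  5.6012] 6.25
[[ 0.9097  0.0029  0.4153 -0.0627]
 [ 0.0025 -1.      0.0015 -0.0004]
 [ 0.4153 -0.0003 -0.9097  0.0114]
 [ 0.      0.      0.      1.    ]]
10 x [0.33, -0.0, -0.73, 0.0, 0.0, -0.0] end [ 0.6214 -0.2486  0.1716] max 0.73
[ 0.4869 -0.2269  0.2171]
20 x [0.09, -0.33, -0.11, -0.0, -0.33, 0.05] end [ 0.4883 -0.228   0.2194] max 0.33
[ 0.4874 -0.2562  0.1698]
10 x [-0.07, -0.01, 0.28, -0.0, -0.01, 0.01] end [ 0.4864 -0.2564  0.1691] max 0.28
[ 0.4876 -0.2705  0.1388]
10 x [-0.03, 0.01, 0.17, -0.0, 0.0, -0.0] end [ 0.4884 -0.2714  0.138 ] max 0.17
```

Call:
move_arm(plan=[[[0.08,0,-0.18,0,0,0,-1],[0.08,0,-0.18,0,0,0,-1],[0.08,0,-0.18,0,0,0,-1],[0.08,0,-0.18,0,0,0,-1],[0.08,0,-0.18,0,0,0,-1],[0.08,0,-0.18,0,0,0,-1],[0.08,0,-0.18,0,0,0,-1],[0.08,0,-0.18,0,0,0,-1],[0.08,0,-0.18,0,0,0,-1],[0.08,0,-0.18,0,0,0,-1]]], grip_force=80)

```text
clock: 7.25
position: [0.6211, -0.248, 0.0507]
tool_rot: [-3.14, -0.429, 1.696]
force: [0.4, -0.5, -0.6]
grip_width: 0.0132
finger_force: 78.2
```

Run:
```python
from h import *
p,m,o=now(); print(p,o["tool_rot"],o["grip_width"],o["force"],o["clock"])
f,o=wrist("w3"); cv2.imwrite("pics/w3.png",f["color"][:,:,::-1])
G=np.load("G.npy"); S=H(p,m)@np.linalg.inv(G)
P=np.array([[-.1,.008,.016],[-.1,-.008,.016],[.025,.008,.016],[.025,-.008,.016],[.055,0,.018],[.1,0,.018]])
print(proj(f,P@S[:3,:3].T+S[:3,3]))
```

```text
[ 0.6211 -0.248   0.0507] [-3.1405 -0.429   1.6958] 0.013152029690536679 [ 0.3789 -0.5168 -0.5748] 7.25
[[241.8558 325.6822]
 [275.8583 325.7698]
 [244.2785  78.3247]
 [274.2261  78.3633]
 [259.3462  24.5464]
 [259.4687 -48.8345]]
```

View pics/w3.png

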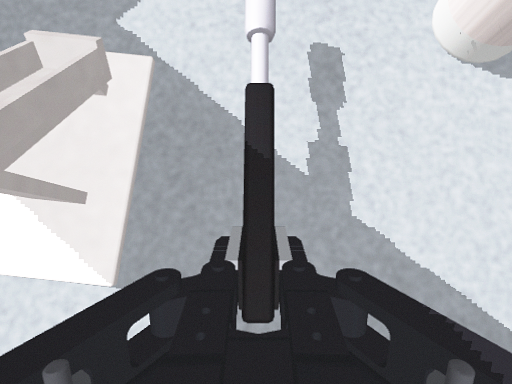

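Run:
```python
from h import *
from scipy.optimize import least_squares
f=cam("w3"); p,m,o=now(); G=np.load("G.npy"); S=H(p,m)@np.linalg.inv(G)
P=np.array([[-.1,.008,.016],[-.1,-.008,.016],[.025,.008,.016],[.025,-.008,.016],[.055,0,.018]])
obs=np.array([[243,321],[275,321],[246,84],[273,84],[260,38]],float)
g=G[:3,3]
def pos(q):
    D=R.from_euler('y',q[0]).as_matrix(); Q=(P-g)@D.T+g+[q[2],0,q[1]]
    return proj(f,Q@S[:3,:3].T+S[:3,3])
w=np.array([[.5,1]]*5)
r=least_squares(lambda q:np.r_[((pos(q)-obs-[q[3],0])*w).ravel(),q[2]/.002],[0,0,0,0]); print(np.degrees(r.x[0]),r.x[1:],(pos(r.x)-obs).round(1).tolist())
D=H(g+[r.x[2],0,r.x[1]],R.from_euler('y',r.x[0]).as_matrix())@H(-g,np.eye(3))
np.save("G2.npy",np.linalg.inv(D)@G); print(np.linalg.inv(D)@G)
```

```text
6.466802781646871 [-0.0013  0.0024  0.2101] [[-0.9, -0.0], [1.8, 0.1], [-0.3, 0.3], [0.7, 0.4], [-0.2, -0.4]]
[[ 0.8571  0.0029  0.5151 -0.0652]
 [ 0.0025 -1.      0.0015 -0.0004]
 [ 0.5151 -0.     -0.8571  0.0124]
 [ 0.      0.      0.      1.    ]]
```

```bash
cat >> h.py <<'E'
al=np.radians(40); Rr=R.from_euler('z',90.8,degrees=True).as_matrix()
stop=np.array([.4863,-.2072,0])+Rr@[.055,0,.022]
def Sp(gap,up):   # stirrer in the rest: gap along the slope from the stop, up square to the floor
    X=np.array([np.cos(al),0,-np.sin(al)]);Z=np.array([np.sin(al),0,np.cos(al)])
    M=Rr@np.c_[X,[0,1,0],Z]; return H(stop+M@[-.1-gap,0,up],M)
T=lambda h:(h[:3,3],h[:3,:3])
E
python3 - <<'E'
from h import *
p,m,o=now(); G=np.load("G2.npy"); G[1,3]=0
e=steps(p+[0,0,.14],m,10)
for gap,up,N in((.02,.08,20),(.008,.03,10),(.004,.003,10)):
    e=steps(*T(Sp(gap,up)@G),N,e); S=H(*e)@np.linalg.inv(G); print("tip",(S@[.1,0,.009,1])[:3])
E
```

```text
10 x [0.29, -0.0, -0.64, 0.0, 0.0, 0.0] end [ 0.6215 -0.2486  0.1919] max 0.64
20 x [0.07, -0.33, -0.04, -0.01, -0.28, 0.05] end [ 0.4882 -0.2336  0.2119] max 0.33
tip [ 0.4868 -0.1094  0.103 ]
10 x [-0.08, -0.01, 0.25, 0.01, 0.0, 0.0] end [ 0.4867 -0.2573  0.165 ] max 0.25
tip [ 0.4844 -0.1331  0.0561]
10 x [-0.05, 0.0, 0.12, -0.0, 0.0, 0.0] end [ 0.4869 -0.271   0.1429] max 0.12
tip [ 0.4846 -0.1468  0.034 ]
```

Call:
move_arm(plan=[[[0.29,0,-0.64,0,0,0,-1],[0.29,0,-0.64,0,0,0,-1],[0.29,0,-0.64,0,0,0,-1],[0.29,0,-0.64,0,0,0,-1],[0.29,0,-0.64,0,0,0,-1],[0.29,0,-0.64,0,0,0,-1],[0.29,0,-0.64,0,0,0,-1],[0.29,0,-0.64,0,0,0,-1],[0.29,0,-0.64,0,0,0,-1],[0.29,0,-0.64,0,0,0,-1]]])

```text
clock: 8.3
position: [0.6213, -0.2485, 0.192]
tool_rot: [-3.14, -0.429, 1.696]
force: [0.4, 0.1, -1.2]
grip_width: 0.013
finger_force: 78.2
```

Call:
move_arm(plan=[[[0.07,-0.33,-0.04,-0.01,-0.28,0.05,-1],[0.07,-0.33,-0.04,-0.01,-0.28,0.05,-1],[0.07,-0.33,-0.04,-0.01,-0.28,0.05,-1],[0.07,-0.33,-0.04,-0.01,-0.28,0.05,-1],[0.07,-0.33,-0.04,-0.01,-0.28,0.05,-1],[0.07,-0.33,-0.04,-0.01,-0.28,0.05,-1],[0.07,-0.33,-0.04,-0.01,-0.28,0.05,-1],[0.07,-0.33,-0.04,-0.01,-0.28,0.05,-1],[0.07,-0.33,-0.04,-0.01,-0.28,0.05,-1],[0.07,-0.33,-0.04,-0.01,-0.28,0.05,-1]]])

```text
clock: 9.3
position: [0.5543, -0.2442, 0.2035]
tool_rot: [-3.136, -0.134, 1.642]
force: [0.3, 0.4, -1.4]
grip_width: 0.0126
finger_force: 78.2
```

Call:
move_arm(plan=[[[0.07,-0.33,-0.04,-0.01,-0.28,0.05,-1],[0.07,-0.33,-0.04,-0.01,-0.28,0.05,-1],[0.07,-0.33,-0.04,-0.01,-0.28,0.05,-1],[0.07,-0.33,-0.04,-0.01,-0.28,0.05,-1],[0.07,-0.33,-0.04,-0.01,-0.28,0.05,-1],[0.07,-0.33,-0.04,-0.01,-0.28,0.05,-1],[0.07,-0.33,-0.04,-0.01,-0.28,0.05,-1],[0.07,-0.33,-0.04,-0.01,-0.28,0.05,-1],[0.07,-0.33,-0.04,-0.01,-0.28,0.05,-1],[0.07,-0.33,-0.04,-0.01,-0.28,0.05,-1]]])

```text
clock: 10.3
position: [0.4876, -0.2334, 0.2114]
tool_rot: [3.135, 0.16, 1.59]
force: [0.4, -0.2, -1.1]
grip_width: 0.0127
finger_force: 78.3
```

Run:
```python
from h import *
p,m,o=now(); G=np.load("G2.npy"); G[1,3]=0; print(p,o["tool_rot"],o["grip_width"],o["clock"])
f,o=wrist("w4"); t=dict(__import__('workcell').grab_frame("top")); np.savez("t4.npz",**t)
S=H(p,m)@np.linalg.inv(G)
P=np.array([[-.1,0,.016],[.025,.008,.016],[.025,-.008,.016],[.055,0,.018],[.1,0,.018]])@S[:3,:3].T+S[:3,3]
print(proj(f,P))
cv2.imwrite("pics/w4.png",f["color"][:,:,::-1])
e=None
for gap,up,N in((.008,.03,10),(.004,.003,10)):
    e=steps(*T(Sp(gap,up)@G),N,e);
```

```text
[ 0.4876 -0.2334  0.2114] [3.1355 0.1596 1.5899] 0.01268336038407803 10.3
[[259.8661 321.1871]
 [246.2023  85.6749]
 [274.1459  85.7228]
 [260.2527  39.0973]
 [260.3385 -21.3147]]
10 x [-0.09, -0.01, 0.24, 0.01, 0.0, 0.0] end [ 0.4861 -0.2581  0.1668] max 0.24
10 x [-0.05, 0.0, 0.13, -0.0, 0.0, 0.0] end [ 0.4862 -0.2721  0.1427] max 0.13
```

View pics/w4.png

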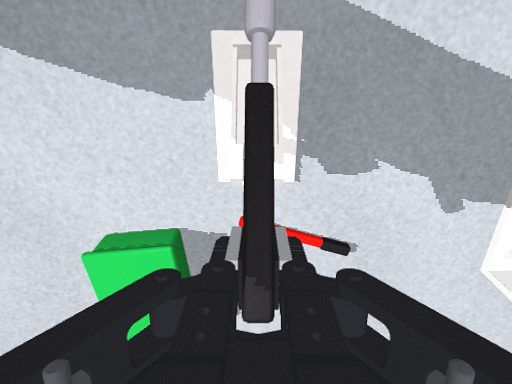

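Call:
move_arm(plan=[[[-0.09,0,0.24,0.01,0,0,-1],[-0.09,0,0.24,0.01,0,0,-1],[-0.09,0,0.24,0.01,0,0,-1],[-0.09,0,0.24,0.01,0,0,-1],[-0.09,0,0.24,0.01,0,0,-1],[-0.09,0,0.24,0.01,0,0,-1],[-0.09,0,0.24,0.01,0,0,-1],[-0.09,0,0.24,0.01,0,0,-1],[-0.09,0,0.24,0.01,0,0,-1],[-0.09,0,0.24,0.01,0,0,-1]]])

```text
clock: 11.4
position: [0.4886, -0.2591, 0.1661]
tool_rot: [-3.137, 0.158, 1.59]
force: [-0.2, -0.1, -1.3]
grip_width: 0.0128
finger_force: 78.3
```

Call:
move_arm(plan=[[[-0.05,0,0.13,0,0,0,-1],[-0.05,0,0.13,0,0,0,-1],[-0.05,0,0.13,0,0,0,-1],[-0.05,0,0.13,0,0,0,-1],[-0.05,0,0.13,0,0,0,-1],[-0.05,0,0.13,0,0,0,-1],[-0.05,0,0.13,0,0,0,-1],[-0.05,0,0.13,0,0,0,-1],[-0.05,0,0.13,0,0,0,-1],[-0.05,0,0.13,0,0,0,-1]]])

```text
clock: 12.4
position: [0.4887, -0.273, 0.1421]
tool_rot: [-3.137, 0.158, 1.59]
force: [0.5, 0.5, -1.6]
grip_width: 0.0128
finger_force: 78.3
```

Run:
```python
from h import *
p,m,o=now(); G=np.load("G2.npy"); G[1,3]=0; print(p,o["tool_rot"],o["grip_width"],o["clock"],o["force"])
S=H(p,m)@np.linalg.inv(G); print(np.linalg.inv(Sp(0,0))@S)
```

```text
[ 0.4887 -0.273   0.1421] [-3.1367  0.1578  1.5903] 0.012791238216271624 12.4 [ 0.5324  0.5371 -1.5767]
[[ 1.     -0.0039  0.0008 -0.0046]
 [ 0.0039  1.     -0.0006 -0.0012]
 [-0.0008  0.0006  1.      0.0019]
 [ 0.      0.      0.      1.    ]]
```

Call:
move_arm(plan=[[[0,0,0.04,0,0,0,-1],[0,0,0.04,0,0,0,-1],[0,0,0.04,0,0,0,-1],[0,0,0,0,0,0,-1],[0,0,0,0,0,0,-0.5],[0,0,0,0,0,0,-0.3],[0,0,0,0,0,0,0],[0,0,0,0,0,0,0.2],[0,0,0,0,0,0,0.3],[0,0,0,0,0,0,0.3]]])

```text
clock: 13.4
position: [0.4887, -0.2732, 0.14]
tool_rot: [-3.137, 0.158, 1.59]
force: [-0.8, 0.8, -0.4]
grip_width: 0.0554
finger_force: 0.0
```

Run:
```python
from h import *
p,m,o=now(); print(p,o["tool_rot"],o["grip_width"],o["clock"],o["force"],o["qpos"])
f,o=wrist("w5"); cv2.imwrite("pics/w5.png",f["color"][:,:,::-1])
S=Sp(0,0); P=np.array([[-.1,.008,.016],[-.1,-.008,.016],[.025,.008,.016],[.025,-.008,.016],[.055,0,.018],[.1,0,.018]])
print(proj(f,P@S[:3,:3].T+S[:3,3]))
e=steps(p-.15*m[:,2],m,10)
# regrasp: coaxial, tilt 50; TCP at stirrer x=-.065
M=ori(90.8,50); S=Sp(0,0); g=(S@[-.066,0,.008,1])[:3]; print("grasp",g)
e=steps(g-.09*M[:,2],M,20,e); e=steps(g,M,10,e)
```

```text
[ 0.4887 -0.2732  0.14  ] [-3.1367  0.1578  1.5903] 0.05536164067982076 13.4 [-0.8392  0.837  -0.3664] [ 0.5261  0.522  -0.2848  1.9076  0.4438  0.7368 -0.0326]
[[239.2788 313.1475]
 [273.5019 313.4035]
 [244.2901  80.5346]
 [272.0858  80.6676]
 [258.5201  34.3544]
 [258.9815 -25.5797]]
10 x [-0.0, 0.0, -0.75, 0.0, 0.0, 0.0] end [ 0.489  -0.2496  0.2881] max 0.75
grasp [ 0.4872 -0.2742  0.1348]
20 x [-0.31, -0.01, 0.16, -0.0, 0.49, 0.0] end [ 0.4863 -0.3421  0.1918] max 0.49
10 x [0.0, 0.01, 0.44, -0.01, 0.0, -0.0] end [ 0.4871 -0.2749  0.1349] max 0.44
```

View pics/w5.png

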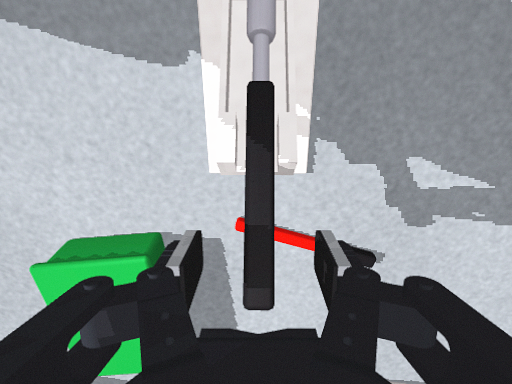

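Call:
move_arm(plan=[[[0,0,-0.75,0,0,0,0.3],[0,0,-0.75,0,0,0,0.3],[0,0,-0.75,0,0,0,0.3],[0,0,-0.75,0,0,0,0.3],[0,0,-0.75,0,0,0,0.3],[0,0,-0.75,0,0,0,0.3],[0,0,-0.75,0,0,0,0.3],[0,0,-0.75,0,0,0,0.3],[0,0,-0.75,0,0,0,0.3],[0,0,-0.75,0,0,0,0.3]]])

```text
clock: 14.45
position: [0.4889, -0.2492, 0.2899]
tool_rot: [-3.137, 0.158, 1.591]
force: [-0.2, -0.3, -0.2]
grip_width: 0.0557
finger_force: 0.0
```

Call:
move_arm(plan=[[[-0.31,-0.01,0.16,0,0.49,0,0.3],[-0.31,-0.01,0.16,0,0.49,0,0.3],[-0.31,-0.01,0.16,0,0.49,0,0.3],[-0.31,-0.01,0.16,0,0.49,0,0.3],[-0.31,-0.01,0.16,0,0.49,0,0.3],[-0.31,-0.01,0.16,0,0.49,0,0.3],[-0.31,-0.01,0.16,0,0.49,0,0.3],[-0.31,-0.01,0.16,0,0.49,0,0.3],[-0.31,-0.01,0.16,0,0.49,0,0.3],[-0.31,-0.01,0.16,0,0.49,0,0.3]]])

```text
clock: 15.45
position: [0.4881, -0.3086, 0.2533]
tool_rot: [-3.138, -0.357, 1.589]
force: [0.0, 0.1, -0.8]
grip_width: 0.0551
finger_force: 0.0
```

Call:
move_arm(plan=[[[-0.31,-0.01,0.16,0,0.49,0,0.3],[-0.31,-0.01,0.16,0,0.49,0,0.3],[-0.31,-0.01,0.16,0,0.49,0,0.3],[-0.31,-0.01,0.16,0,0.49,0,0.3],[-0.31,-0.01,0.16,0,0.49,0,0.3],[-0.31,-0.01,0.16,0,0.49,0,0.3],[-0.31,-0.01,0.16,0,0.49,0,0.3],[-0.31,-0.01,0.16,0,0.49,0,0.3],[-0.31,-0.01,0.16,0,0.49,0,0.3],[-0.31,-0.01,0.16,0,0.49,0,0.3]]])

```text
clock: 16.45
position: [0.4864, -0.3424, 0.1929]
tool_rot: [-3.137, -0.87, 1.587]
force: [-0.1, -0.0, 0.4]
grip_width: 0.0558
finger_force: 0.0
```

Run:
```python
from h import *
p,m,o=now(); print(p,o["tool_rot"],o["grip_width"],o["clock"],o["force"],o["qpos"])
f,o=wrist("w6"); cv2.imwrite("pics/w6.png",f["color"][:,:,::-1])
S=Sp(0,0); P=np.array([[-.1,.008,.016],[-.1,-.008,.016],[.025,.008,.016],[.025,-.008,.016],[.055,0,.018],[.1,0,.018],[.1,.018,0],[.1,.018,.02],[.1,-.018,.02]])
print(proj(f,P@S[:3,:3].T+S[:3,3]))
M=ori(90.8,50); g=(S@[-.066,0,.008,1])[:3]
steps(g-.09*M[:,2],M,10); steps(g,M,10)
```

```text
[ 0.4864 -0.3424  0.1929] [-3.1369 -0.8704  1.5865] 0.05578682377155537 16.45 [-0.102  -0.0145  0.3553] [ 1.0408  0.9542 -0.4695  1.2335 -0.2721  1.5982  0.7317]
[[250.5896 197.2034]
 [274.3117 197.2422]
 [254.0661 162.5883]
 [269.0496 162.6021]
 [261.4376 156.0635]
 [261.2845 150.3136]
 [247.5958 163.9232]
 [247.4475 148.7684]
 [275.1379 148.7863]]
10 x [0.01, 0.01, -0.01, -0.01, -0.0, -0.0] end [ 0.4873 -0.3431  0.1932] max 0.01
10 x [0.01, 0.02, 0.44, -0.01, -0.0, -0.0] end [ 0.4882 -0.274   0.1356] max 0.44
```

View pics/w6.png

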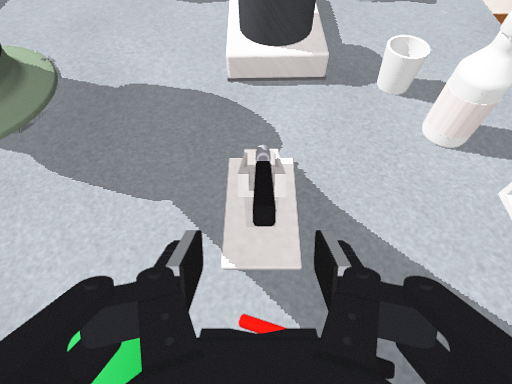

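Call:
move_arm(plan=[[[0.01,0.02,0.48,0,0,0,0.3],[0.01,0.02,0.48,0,0,0,0.3],[0.01,0.02,0.48,0,0,0,0.3],[0.01,0.02,0.48,0,0,0,0.3],[0.01,0.02,0.48,0,0,0,0.3],[0.01,0.02,0.48,0,0,0,0.3],[0.01,0.02,0.48,0,0,0,0.3],[0.01,0.02,0.48,0,0,0,0.3],[0.01,0.02,0.48,0,0,0,0.3],[0.01,0.02,0.48,0,0,0,0.3]]])

```text
clock: 17.5
position: [0.4885, -0.2669, 0.1307]
tool_rot: [-3.134, -0.869, 1.584]
force: [-0.8, 0.3, -1.0]
grip_width: 0.0554
finger_force: 0.0
```

Call:
move_arm(plan=[[[0,0,0,0,0,0,0],[0,0,0,0,0,0,-0.4],[0,0,0,0,0,0,-1],[0,0,0,0,0,0,-1],[0,0,0,0,0,0,-1],[0,0,0,0,0,0,-1],[0,0,0,0,0,0,-1],[0,0,0,0,0,0,-1],[0,0,0,0,0,0,-1],[0,0,0,0,0,0,-1]]], grip_force=60)

```text
clock: 18.5
position: [0.4886, -0.2679, 0.1314]
tool_rot: [-3.135, -0.868, 1.584]
force: [-0.0, -5.9, 4.1]
grip_width: 0.0152
finger_force: 58.9
```

Run:
```python
from h import *
p,m,o=now(); print(p,o["tool_rot"],o["grip_width"],o["clock"],o["force"])
S=Sp(0,0); G=np.linalg.inv(S)@H(p,m); np.save("G3.npy",G); print(G)
e=steps(p+.04*m[:,0],m,5)
e=steps([.492,-.15,.37],ori(91,20),10,e)
e=steps([.508,.1375,.34],ori(91,0),20,e)
```

```text
[ 0.4886 -0.2679  0.1314] [-3.1345 -0.8679  1.5837] 0.015181479987102182 18.5 [-0.0464 -5.9019  4.0875]
[[ 0.0048  0.0063  1.     -0.059 ]
 [-0.0007 -1.      0.0063 -0.0015]
 [ 1.     -0.0007 -0.0048  0.0094]
 [ 0.      0.      0.      1.    ]]
5 x [0.4, 0.0, 0.0, -0.0, -0.0, 0.0] end [ 0.4883 -0.2421  0.1619] max 0.4
10 x [1.0, 0.02, -0.57, -0.0, -0.5, -0.0] end [ 0.4915 -0.1491  0.3697] max 1.0
20 x [0.69, 0.05, 0.2, -0.0, -0.16, 0.0] end [0.5062 0.1359 0.3419] max 0.69
```

Call:
move_arm(plan=[[[0.4,0,0,0,0,0,-1],[0.4,0,0,0,0,0,-1],[0.4,0,0,0,0,0,-1],[0.4,0,0,0,0,0,-1],[0.4,0,0,0,0,0,-1],[1,0.02,-0.57,0,-0.5,0,-1],[1,0.02,-0.57,0,-0.5,0,-1],[1,0.02,-0.57,0,-0.5,0,-1],[1,0.02,-0.57,0,-0.5,0,-1],[1,0.02,-0.57,0,-0.5,0,-1]]], grip_force=80)

```text
clock: 19.5
position: [0.49, -0.2083, 0.273]
tool_rot: [-3.136, -0.605, 1.586]
force: [1.2, 0.2, -0.6]
grip_width: 0.0146
finger_force: 78.0
```

Call:
move_arm(plan=[[[1,0.02,-0.57,0,-0.5,0,-1],[1,0.02,-0.57,0,-0.5,0,-1],[1,0.02,-0.57,0,-0.5,0,-1],[1,0.02,-0.57,0,-0.5,0,-1],[1,0.02,-0.57,0,-0.5,0,-1],[0.69,0.05,0.2,0,-0.16,0,-1],[0.69,0.05,0.2,0,-0.16,0,-1],[0.69,0.05,0.2,0,-0.16,0,-1],[0.69,0.05,0.2,0,-0.16,0,-1],[0.69,0.05,0.2,0,-0.16,0,-1]]])

```text
clock: 20.5
position: [0.4947, -0.0758, 0.3719]
tool_rot: [-3.136, -0.26, 1.589]
force: [-0.0, -0.9, -1.4]
grip_width: 0.015
finger_force: 78.0
```

Run:
```python
from h import *
p,m,o=now(); print(p,o["tool_rot"],o["grip_width"],o["clock"],o["force"])
f,_=wrist("w7"); 
# where does the stirrer appear: predicted vs dark/bright profile
G=np.load("G3.npy"); S=H(p,m)@np.linalg.inv(G)
P=np.array([[x,0,.016 if x<.03 else .018] for x in(-.055,0,.025,.06,.1)])@S[:3,:3].T+S[:3,3]
print(proj(f,P))
steps([.508,.1375,.34],ori(91,0),15)
```

```text
[ 0.4947 -0.0758  0.3719] [-3.1365 -0.2605  1.5887] 0.014983265578265363 20.5 [-0.0421 -0.9459 -1.3638]
[[257.0043 229.6958]
 [257.8474 197.5701]
 [258.1043 187.7782]
 [258.383  174.7982]
 [258.6303 165.6722]]
15 x [0.68, 0.06, 0.2, -0.0, -0.17, 0.0] end [0.508  0.137  0.3404] max 0.68
```

Call:
move_arm(plan=[[[0.68,0.06,0.2,0,-0.17,0,-1],[0.68,0.06,0.2,0,-0.17,0,-1],[0.68,0.06,0.2,0,-0.17,0,-1],[0.68,0.06,0.2,0,-0.17,0,-1],[0.68,0.06,0.2,0,-0.17,0,-1],[0.68,0.06,0.2,0,-0.17,0,-1],[0.68,0.06,0.2,0,-0.17,0,-1],[0.68,0.06,0.2,0,-0.17,0,-1],[0.68,0.06,0.2,0,-0.17,0,-1],[0.68,0.06,0.2,0,-0.17,0,-1]]])

```text
clock: 21.55
position: [0.5039, 0.0649, 0.3568]
tool_rot: [-3.137, -0.082, 1.59]
force: [-0.2, -0.3, -1.4]
grip_width: 0.0147
finger_force: 78.0
```

Call:
move_arm(plan=[[[0.68,0.06,0.2,0,-0.17,0,-1],[0.68,0.06,0.2,0,-0.17,0,-1],[0.68,0.06,0.2,0,-0.17,0,-1],[0.68,0.06,0.2,0,-0.17,0,-1],[0.68,0.06,0.2,0,-0.17,0,-1],[0,0,0,0,0,0,-1],[0,0,0,0,0,0,-1],[0,0,0,0,0,0,-1],[0,0,0,0,0,0,-1],[0,0,0,0,0,0,-1]]])

```text
clock: 22.55
position: [0.5091, 0.1325, 0.3402]
tool_rot: [-3.137, 0.006, 1.589]
force: [-0.3, 0.4, -0.7]
grip_width: 0.0148
finger_force: 78.0
```

Run:
```python
from h import *
p,m,o=now(); print(p,o["tool_rot"],o["grip_width"],o["clock"],o["force"])
f,_=wrist("w8"); g=cv2.cvtColor(f["color"],cv2.COLOR_RGB2GRAY)
G=np.load("G3.npy"); S=H(p,m)@np.linalg.inv(G); print("tip",(S@[.1,0,.009,1])[:3])
xs=(-.02,.01,.04,.07,.09,.1); P=np.array([[x,0,.016 if x<.03 else .018] for x in xs])@S[:3,:3].T+S[:3,3]
for x,u in zip(xs,proj(f,P)):
    r,c=int(u[1]),int(u[0]); print(x,u,g[r,c-24:c+25:3] if 0<=r<384 else'')
c=proj(f,[[.508,.1375,.13]])[0]; print("pot rim centre",c)
```

```text
[0.5091 0.1325 0.3402] [-3.1369  0.0059  1.5887] 0.014833448340493981 22.55 [-0.2961  0.4381 -0.7056]
tip [0.5079 0.1319 0.1812]
-0.02 [257.645  207.6268] [158 161 160 102  82  19  20  18  20  13  14  18  10  93 172 161 167]
0.01 [258.0106 193.7871] [40 38 41 41 44 24 14 15 13 17 16 13 61 60 60 63 62]
0.04 [258.2879 180.7769] [ 68 157 170 172 170 203 213 162 124  95 108 116 244 235 208 155  52]
0.07 [258.5108 172.5985] [105 162 173 181 173 163 163 161 188 119  95 137 251 242 225 179 116]
0.09 [258.6353 168.0321] [ 57 114 155 158 155 150 163 145 121 109  95 176 236 227 194 126  55]
0.1 [258.6917 165.9644] [ 59  57  51  55  51  62 164 147 125 106  91  63  80 137  81  92  91]
pot rim centre [259.0259 159.956 ]
```

Run:
```python
from h import *
k=np.arange(0,33); r=.037*np.minimum(1,(k/14.)); th=np.radians(22.5)*k
P=np.c_[r*np.cos(th),r*np.sin(th)]; d=(np.diff(P,axis=0)/.02).round(2); print(d.tolist()); print(d[:16].sum(0),d[16:].sum(0))
```

```text
[[0.12, 0.05], [0.06, 0.14], [-0.04, 0.18], [-0.15, 0.16], [-0.25, 0.08], [-0.31, -0.05], [-0.29, -0.21], [-0.2, -0.35], [-0.04, -0.46], [0.16, -0.48], [0.38, -0.41], [0.56, -0.24], [0.66, -0.0], [0.65, 0.28], [0.4, 0.6], [0.14, 0.71], [-0.14, 0.71], [-0.4, 0.6], [-0.6, 0.4], [-0.71, 0.14], [-0.71, -0.14], [-0.6, -0.4], [-0.4, -0.6], [-0.14, -0.71], [0.14, -0.71], [0.4, -0.6], [0.6, -0.4], [0.71, -0.14], [0.71, 0.14], [0.6, 0.4], [0.4, 0.6], [0.14, 0.71]]
[1.85 0.  ] [-0. -0.]
```

Call:
move_arm(plan=[[[0.02,0,0.6,0,0,0,-1],[0.02,0,0.6,0,0,0,-1],[0.02,0,0.6,0,0,0,-1],[0.02,0,0.6,0,0,0,-1],[0.02,0,0.6,0,0,0,-1],[0.02,0,0.6,0,0,0,-1],[0.02,0,0.6,0,0,0,-1],[0.02,0,0.6,0,0,0,-1],[0.02,0,0.6,0,0,0,-1],[0.02,0,0.5,0,0,0,-1]]])

```text
clock: 23.6
position: [0.5083, 0.1363, 0.2209]
tool_rot: [-3.136, 0.006, 1.59]
force: [0.5, -1.1, -1.3]
grip_width: 0.0148
finger_force: 78.0
```

Call:
move_arm(plan=[[[0.12,0.05,0,0,0,0,-1],[0.06,0.14,0,0,0,0,-1],[-0.04,0.18,0,0,0,0,-1],[-0.15,0.16,0,0,0,0,-1],[-0.25,0.08,0,0,0,0,-1],[-0.31,-0.05,0,0,0,0,-1],[-0.29,-0.21,0,0,0,0,-1],[-0.2,-0.35,0,0,0,0,-1],[-0.04,-0.46,0,0,0,0,-1],[0.16,-0.48,0,0,0,0,-1]]])

```text
clock: 24.6
position: [0.489, 0.1168, 0.2223]
tool_rot: [-3.137, 0.006, 1.589]
force: [0.8, 1.5, -0.3]
grip_width: 0.0151
finger_force: 78.0
```

Call:
move_arm(plan=[[[0.38,-0.41,0,0,0,0,-1],[0.56,-0.24,0,0,0,0,-1],[0.66,0,0,0,0,0,-1],[0.65,0.28,0,0,0,0,-1],[0.4,0.6,0,0,0,0,-1],[0.14,0.71,0,0,0,0,-1],[-0.14,0.71,0,0,0,0,-1],[-0.4,0.6,0,0,0,0,-1],[-0.6,0.4,0,0,0,0,-1],[-0.71,0.14,0,0,0,0,-1]]])

```text
clock: 25.6
position: [0.5448, 0.1378, 0.2214]
tool_rot: [-3.135, 0.004, 1.591]
force: [-4.4, 3.3, 0.7]
grip_width: 0.0149
finger_force: 79.2
```

Run:
```python
from h import *
p,m,o=now(); print(p,o["tool_rot"],o["grip_width"],o["clock"],o["force"],o["moment"])
```

```text
[0.5448 0.1378 0.2214] [-3.1349  0.0042  1.5908] 0.01490085625650586 25.6 [-4.4328  3.3347  0.6935] [0.9582 1.6918 0.0068]
```

Call:
move_arm(plan=[[[-0.71,-0.14,0,0,0,0,-1],[-0.6,-0.4,0,0,0,0,-1],[-0.4,-0.6,0,0,0,0,-1],[-0.14,-0.71,0,0,0,0,-1],[0.14,-0.71,0,0,0,0,-1],[0.4,-0.6,0,0,0,0,-1],[0.6,-0.4,0,0,0,0,-1],[0.71,-0.14,0,0,0,0,-1],[0.71,0.14,0,0,0,0,-1],[0.6,0.4,0,0,0,0,-1]]])

```text
clock: 26.6
position: [0.4825, 0.162, 0.2229]
tool_rot: [-3.141, 0.007, 1.59]
force: [5.1, -3.6, -1.0]
grip_width: 0.0148
finger_force: 79.8
```

Call:
move_arm(plan=[[[0.4,0.6,0,0,0,0,-1],[0.14,0.71,0,0,0,0,-1],[-0.14,0.71,0,0,0,0,-1],[-0.4,0.6,0,0,0,0,-1],[-0.6,0.4,0,0,0,0,-1],[-0.71,0.14,0,0,0,0,-1],[-0.71,-0.14,0,0,0,0,-1],[-0.6,-0.4,0,0,0,0,-1],[-0.4,-0.6,0,0,0,0,-1],[-0.14,-0.71,0,0,0,0,-1]]])

```text
clock: 27.6
position: [0.5086, 0.0985, 0.2226]
tool_rot: [-3.139, 0.005, 1.589]
force: [2.7, 3.3, -2.0]
grip_width: 0.0146
finger_force: 79.0
```

Call:
move_arm(plan=[[[0.14,-0.71,0,0,0,0,-1],[0.4,-0.6,0,0,0,0,-1],[0.6,-0.4,0,0,0,0,-1],[0.71,-0.14,0,0,0,0,-1],[0.71,0.14,0,0,0,0,-1],[0.6,0.4,0,0,0,0,-1],[0.4,0.6,0,0,0,0,-1],[0.14,0.71,0,0,0,0,-1],[0,0,0,0,0,0,-1],[0,0,0,0,0,0,-1]]])

```text
clock: 28.6
position: [0.5075, 0.174, 0.2214]
tool_rot: [-3.136, 0.006, 1.59]
force: [-1.1, 0.3, -0.9]
grip_width: 0.0148
finger_force: 79.2
```

Run:
```python
from h import *
p,m,o=now(); print(p,o["tool_rot"],o["grip_width"],o["clock"],o["force"],o["moment"])
f,_=wrist("w9")
steps(p+[0,0,.125],m,10)
```

```text
[0.5075 0.174  0.2214] [-3.1357  0.0055  1.5901] 0.01477569306846167 28.6 [-1.0841  0.3376 -0.8891] [ 0.0287  0.0203 -0.0511]
10 x [-0.0, -0.0, -0.62, 0.0, 0.0, -0.0] end [0.508  0.1745 0.3455] max 0.62
```

Call:
move_arm(plan=[[[0,0,-0.62,0,0,0,-1],[0,0,-0.62,0,0,0,-1],[0,0,-0.62,0,0,0,-1],[0,0,-0.62,0,0,0,-1],[0,0,-0.62,0,0,0,-1],[0,0,-0.62,0,0,0,-1],[0,0,-0.62,0,0,0,-1],[0,0,-0.62,0,0,0,-1],[0,0,-0.62,0,0,0,-1],[0,0,-0.62,0,0,0,-1]]])

```text
clock: 29.65
position: [0.5083, 0.174, 0.3468]
tool_rot: [-3.137, 0.006, 1.59]
force: [0.9, 0.0, -1.4]
grip_width: 0.0153
finger_force: 79.1
```

Call:
move_arm(plan=[[[-0.75,0,-0.1,0,0,0,-1],[-0.75,0,-0.1,0,0,0,-1],[-0.75,0,-0.1,0,0,0,-1],[-0.75,0,-0.1,0,0,0,-1],[-0.75,0,-0.1,0,0,0,-1],[-0.75,0,-0.1,0,0,0,-1],[-0.75,0,-0.1,0,0,0,-1],[-0.75,0,-0.1,0,0,0,-1],[-0.75,0,-0.1,0,0,0,-1],[-0.75,0,-0.1,0,0,0,-1]]])

```text
clock: 30.65
position: [0.5112, 0.0236, 0.3673]
tool_rot: [-3.137, 0.006, 1.59]
force: [-0.5, -0.2, -1.3]
grip_width: 0.0152
finger_force: 79.3
```

Run:
```python
from h import *
p,m,o=now(); print(p,o["tool_rot"],o["grip_width"],o["clock"],o["force"])
f,_=wrist("w10"); t=dict(__import__('workcell').grab_frame("top")); np.savez("t10.npz",**{k:np.array(v) for k,v in t.items()})
c=np.array([.508,.1375,.069])
def detect(f,name):
    # score each floor position by mean brightness inside a bead disc minus ring around, non-max suppression
    g=cv2.cvtColor(f["color"],cv2.COLOR_RGB2GRAY).astype(np.float32)
    n=141; s=np.linspace(-.07,.07,n); X,Y=np.meshgrid(s,s,indexing='ij')
    uv=proj(f,np.c_[X.ravel()+c[0],Y.ravel()+c[1],np.full(n*n,.075)]).astype(np.float32).reshape(n,n,2)
    w=cv2.remap(g,uv[...,0],uv[...,1],cv2.INTER_LINEAR)
    b=(w>60).astype(np.float32)
    cv2.imwrite("rect_"+name+".png",w)
    q=np.hypot(X,Y)>.062; w2=w.copy(); w2[q]=w[~q].min()
    yy,xx=np.mgrid[-20:21,-20:21]; rr=np.hypot(xx,yy)
    k=(rr<=13)/ (rr<=13).sum()-((rr>14)&(rr<=18))/((rr>14)&(rr<=18)).sum()
    sc=cv2.filter2D(np.sqrt(w2),-1,k.astype(np.float32)); sc[np.hypot(X,Y)>.05]=-9; out=[]
    for _ in range(7):
        i,j=np.unravel_index(sc.argmax(),sc.shape); out.append([s[i]*1000,s[j]*1000,sc[i,j]])
        sc[np.hypot(X-s[i],Y-s[j])<.022]=-9
    o=np.array(out); o=np.c_[o,np.degrees(np.arctan2(o[:,1],o[:,0])),np.hypot(o[:,0],o[:,1])]; print(name); print(o.round(1)[np.argsort(o[:,3])])
    return w
a=detect(cam("top"),"t0"); b=detect(cam("t10"),"t10"); d=detect(f,"w10")
```

```text
[0.5112 0.0236 0.3673] [-3.1367  0.0059  1.5897] 0.015236423099892012 30.65 [-0.4873 -0.1803 -1.2588]
t0
[[ -39.    -2.     3.2 -177.1   39.1]
 [  -4.    -5.     0.  -128.7    6.4]
 [ -18.   -35.     3.1 -117.2   39.4]
 [  20.   -33.     4.7  -58.8   38.6]
 [  38.     3.     4.6    4.5   38.1]
 [  18.    36.     3.9   63.4   40.2]
 [ -21.    35.     3.2  121.    40.8]]
t10
[[ -28.   -41.     2.1 -124.3   49.6]
 [   9.   -49.     1.3  -79.6   49.8]
 [  47.   -17.     2.1  -19.9   50. ]
 [  36.    25.     5.1   34.8   43.8]
 [  15.    44.     2.9   71.2   46.5]
 [ -15.    45.     3.1  108.4   47.4]
 [ -38.    25.     3.2  146.7   45.5]]
w10
[[ -49.    -8.     0.8 -170.7   49.6]
 [  26.   -32.     5.6  -50.9   41.2]
 [  41.    -1.     4.9   -1.4   41. ]
 [  34.    26.     5.3   37.4   42.8]
 [  12.    45.     5.    75.1   46.6]
 [ -17.    45.     5.2  110.7   48.1]
 [ -40.    27.     5.4  146.    48.3]][ WARN:0@1.693] global loadsave.cpp:1063 imwrite_ Unsupported depth image for selected encoder is fallbacked to CV_8U.
```

```bash
cat > det.py <<'E'
from h import *
c=np.array([.508,.1375,.069]); n=141; s=np.linspace(-.07,.07,n); X,Y=np.meshgrid(s,s,indexing='ij')
yy,xx=np.mgrid[-20:21,-20:21]; rr=np.hypot(xx,yy)
k=((rr<=13)/(rr<=13).sum()-((rr>14)&(rr<=18))/((rr>14)&(rr<=18)).sum()).astype(np.float32)
def rect(f):
    g=cv2.cvtColor(f["color"],cv2.COLOR_RGB2GRAY).astype(np.float32)
    uv=proj(f,np.c_[X.ravel()+c[0],Y.ravel()+c[1],np.full(n*n,.075)]).astype(np.float32).reshape(n,n,2)
    return cv2.remap(g,uv[...,0],uv[...,1],cv2.INTER_LINEAR)
def detect(f,name,N=7):
    w=rect(f); q=np.hypot(X,Y)>.062; w2=w.copy(); w2[q]=w[~q].min()
    sc=cv2.filter2D(np.sqrt(w2),-1,k); sc[np.hypot(X,Y)>.05]=-9; out=[]
    for _ in range(N):
        i,j=np.unravel_index(sc.argmax(),sc.shape); out.append([s[i]*1000,s[j]*1000,sc[i,j]]); sc[np.hypot(X-s[i],Y-s[j])<.022]=-9
    o=np.array(out); o=np.c_[o,np.degrees(np.arctan2(o[:,1],o[:,0])),np.hypot(o[:,0],o[:,1])]
    print(name,[(int(a[3]),int(a[4]),round(a[2],1)) for a in o[np.argsort(o[:,3])]]); return o
E
python3 - <<'E'
from det import *
detect(cam("w8"),"w8 (before)",9); w9=cam("w9"); detect(w9,"w9",9)
f,o=wrist("w11"); detect(f,"w11"); f,o=wrist("w12"); detect(f,"w12"); print(o["clock"])
w=rect(w9)[5:136:5,5:136:5].astype(int)
for r in w[::-1]: print(' '.join('%3d'%v for v in r[::-1]))   # up=+x, left=+y
E
```

```text
w8 (before) [(-123, 38, np.float64(3.6)), (-92, 21, np.float64(0.7)), (-58, 36, np.float64(5.0)), (-15, 49, np.float64(0.8)), (8, 35, np.float64(6.2)), (31, 49, np.float64(0.3)), (68, 40, np.float64(5.6)), (121, 43, np.float64(5.0)), (178, 41, np.float64(5.0))]
w9 [(-124, 49, np.float64(3.3)), (-58, 49, np.float64(3.6)), (-41, 30, np.float64(1.5)), (1, 41, np.float64(5.9)), (40, 44, np.float64(5.3)), (75, 47, np.float64(3.6)), (98, 19, np.float64(2.9)), (110, 49, np.float64(3.9)), (145, 48, np.float64(5.5))]
w11 [(-171, 49, np.float64(0.7)), (-50, 41, np.float64(5.6)), (-1, 41, np.float64(4.9)), (37, 42, np.float64(5.3)), (74, 45, np.float64(5.0)), (110, 48, np.float64(5.2)), (145, 48, np.float64(5.3))]
w12 [(-171, 49, np.float64(0.7)), (-50, 41, np.float64(5.6)), (-1, 41, np.float64(4.9)), (37, 42, np.float64(5.3)), (75, 46, np.float64(5.0)), (110, 48, np.float64(5.2)), (145, 48, np.float64(5.3))]
30.8
238 238 199 175 179 178 178 175 177 181  74  86  52  32  34  43  64  65  66  67  66  65  66  73  89 115 163
239 236 208 176 178 176 177 177 132  81  58  35  32  31  60  66  70  66  67
[... 2032 characters left out ...]
  55  54  54  56  53  28  87 116 119 118  28  22  24
245 244 125  57  93 156 175 191 179 162  99  54  54  54  55  56  54  55  57  25  27  26  24  20  25  23  25
244 243 244 133  59  83 169 180 173 156  61  55  56  57  55  56  57  57  55  28  24  22  24  20  26  24  40
243 244 244 245 198  72  76 159 154  87  55  57  55  54  54  54  53  42  36  36  35  30  27  26  26  22  47
245 244 244 246 245 245  90  59  48  56  57  55  56  56  56  43  35  33  36  35  36  33  37  34  28  23  25
244 243 246 246 245 245 246  88  71  31  31  30  33  32  33  33  35  35  35  35  35  37  37  36  36  26  28
245 244 246 244 245 244 244 245 139  81  32  33  32  31  32  32  34  37  34  34  35  35  36  37  39  37  82
```

Run:
```python
from h import *
f=cam("w12"); p,m,o=now(); G=np.load("G3.npy"); S=H(p,m)@np.linalg.inv(G); g=G[:3,3]
for d in (0,-3,3,6,9):   # pitch of stirrer in grip, about pads (x=-.075)
    D=R.from_euler('y',d,degrees=True).as_matrix(); q=np.array([-.075,0,.008])
    P=np.array([[.025,0,.016],[.055,0,.018],[.1,0,.018],[.1,0,0]]); P=(P-q)@D.T+q
    print(d,proj(f,P@S[:3,:3].T+S[:3,3]).round(0).tolist())
im=f["color"]
for r in range(140,250,3): print(r,' '.join('%3d'%v for v in im[r,228:292:3,1]))
```

```text
0 [[258.0, 187.0], [258.0, 175.0], [259.0, 165.0], [259.0, 183.0]]
-3 [[258.0, 181.0], [258.0, 168.0], [259.0, 156.0], [259.0, 174.0]]
3 [[258.0, 194.0], [258.0, 183.0], [259.0, 174.0], [259.0, 191.0]]
6 [[258.0, 200.0], [258.0, 191.0], [259.0, 183.0], [259.0, 200.0]]
9 [[258.0, 207.0], [258.0, 198.0], [259.0, 192.0], [259.0, 209.0]]
140 222 205 206 212 215 213 211 215 217 206 214 213 221 221 218 209 212 208 219 217 217 215
143 220 209 212 215 216 213 217 213 205 212 213 214 210 214 215 212 212 207 211 217 214 213
146 215 201 207 214 218 212 216 207 221 221 215 216 220 223 220 214 215 208 213 219 211 215
149 207 206 205 207 212 207 212 207 219 215 213 219 217 215 211 216 211 213 215 220 219 208
152 206 211 211 211 208 210 213 220 219 212 216 217 208 207 218 212 213 213 208 216 220 217
155 207 211 211 214 213 216 210 212 220 208 215 215 216 208 212 209 213 214 206 210 217 216
158 205 205 210 217 209 208 202 217 218 204 224 219 220 219 213 207 215 220 214 220 216 214
161 208 211 211 213 213 210 216 224 220 220 221 217 219 220 213 211 220 228 209 212 215 213
164 212 212 211 212 218 201 
[... 1939 characters left out ...]
  20  25  20  22  25  27  16 126  61 166 166 171 139 141
230 174 154 133 150  23  83  22  23  26  24  25  21  26  21  14  96  24 166 164 165 147 146
233 205 163 167 169  28 121  18  21  24  26  24  24  26  22  24  96  30 170 151 164 161 144
236 165 167 168 171  34 125  26  22  20  22  20  21  19  22  23  46  33 172 166 163 167  64
239 168 164 166 146  33  53  19  23  26  21  19  25  25  22  20  25  32 109 136 165 167  27
242 163 163 166 135  32  27  23  16  23  26  20  15  19  23  18  23  30 107 164 167 166  75
245 166 138 137 104  28  27  19  20  18  27  23  25  23  22  23  22  35  60 168 165 166 142
248 165 166 164  43  27  22  23  22  19  24  24  22  21  22  22  15  38  37 134 164 163 171
```

Run:
```python
from h import *
G=np.load("G3.npy"); q=np.array([-.075,0,.008])
D=H(q,R.from_euler('y',6.6,degrees=True).as_matrix())@H(-q,np.eye(3)); G4=np.linalg.inv(D)@G; G4[1,3]=0; np.save("G4.npy",G4)
M=ori(91,6.6)
tip=np.linalg.inv(G4)@[.1,0,.009,1]  ; 
tip=(np.linalg.inv(G4)@np.array([.1,0,.009,1]))[:3]; print("tip in tool",tip)
at=lambda x,y,z:np.array([x,y,z])-M@tip
c=(.508,.138)
e=steps(at(*c,.15),M,10); e=steps(at(*c,.062),M,10,e)
pol=lambda r,a:np.array([r*np.cos(np.radians(a)),r*np.sin(np.radians(a)),0])
pts=[pol(0,0)]
def line(b,n):
    a=pts[-1]; pts.extend(a+(b-a)*(i+1)/n for i in range(n))
def arc(a0,a1,n,r=.036): pts.extend(pol(r,a0+(a1-a0)*(i+1)/n) for i in range(n))
for a0,a1,n in((-25,-87,4),(18,-28,3),(56,34,2),(140,153,1)):
    line(pol(.036,a0),3); arc(a0,a1,n); line(pol(0,0),2)
d=np.diff(np.array(pts),axis=0)@M/.02
for i,r in enumerate(d.round(2).tolist()): print(i,r)
```

```text
tip in tool [-0.0198  0.001   0.158 ]
10 x [0.56, -0.01, 0.32, -0.0, 0.12, 0.0] end [0.5068 0.1394 0.3088] max 0.56
10 x [-0.05, 0.0, 0.43, -0.0, -0.0, 0.0] end [0.5064 0.1398 0.2222] max 0.43
0 [-0.26, 0.54, -0.03]
1 [-0.26, 0.54, -0.03]
2 [-0.26, 0.54, -0.03]
3 [-0.4, -0.27, -0.05]
4 [-0.31, -0.37, -0.04]
5 [-0.21, -0.44, -0.02]
6 [-0.08, -0.48, -0.01]
7 [0.89, -0.03, 0.1]
8 [0.89, -0.03, 0.1]
9 [0.17, 0.57, 0.02]
10 [0.17, 0.57, 0.02]
11 [0.17, 0.57, 0.02]
12 [-0.47, 0.08, -0.05]
13 [-0.47, -0.05, -0.05]
14 [-0.44, -0.17, -0.05]
15 [0.43, -0.79, 0.05]
16 [0.43, -0.79, 0.05]
17 [0.49, 0.34, 0.06]
18 [0.49, 0.34, 0.06]
19 [0.49, 0.34, 0.06]
20 [-0.22, 0.26, -0.03]
21 [-0.27, 0.21, -0.03]
22 [-0.49, -0.75, -0.06]
23 [-0.49, -0.75, -0.06]
24 [0.39, -0.45, 0.05]
25 [0.39, -0.45, 0.05]
26 [0.39, -0.45, 0.05]
27 [-0.33, -0.23, -0.04]
28 [-0.42, 0.79, -0.05]
29 [-0.42, 0.79, -0.05]
```

Call:
move_arm(plan=[[[0.56,-0.01,0.32,0,0.12,0,-1],[0.56,-0.01,0.32,0,0.12,0,-1],[0.56,-0.01,0.32,0,0.12,0,-1],[0.56,-0.01,0.32,0,0.12,0,-1],[0.56,-0.01,0.32,0,0.12,0,-1],[0.56,-0.01,0.32,0,0.12,0,-1],[0.56,-0.01,0.32,0,0.12,0,-1],[0.56,-0.01,0.32,0,0.12,0,-1],[0.56,-0.01,0.32,0,0.12,0,-1],[0.56,-0.01,0.32,0,0.12,0,-1]]], grip_force=115)

```text
clock: 31.85
position: [0.5067, 0.1401, 0.3081]
tool_rot: [-3.137, -0.121, 1.589]
force: [0.9, -0.4, -1.7]
grip_width: 0.0148
finger_force: 112.0
```

Call:
move_arm(plan=[[[-0.05,0,0.43,0,0,0,-1],[-0.05,0,0.43,0,0,0,-1],[-0.05,0,0.43,0,0,0,-1],[-0.05,0,0.43,0,0,0,-1],[-0.05,0,0.43,0,0,0,-1],[-0.05,0,0.43,0,0,0,-1],[-0.05,0,0.43,0,0,0,-1],[-0.05,0,0.43,0,0,0,-1],[-0.05,0,0.43,0,0,0,-1],[-0.05,0,0.43,0,0,0,-1]]])

```text
clock: 32.85
position: [0.5064, 0.1395, 0.2211]
tool_rot: [-3.137, -0.12, 1.589]
force: [0.3, 0.0, -1.4]
grip_width: 0.0142
finger_force: 112.0
```

Call:
move_arm(plan=[[[-0.26,0.54,-0.03,0,0,0,-1],[-0.26,0.54,-0.03,0,0,0,-1],[-0.26,0.54,-0.03,0,0,0,-1],[-0.4,-0.27,-0.05,0,0,0,-1],[-0.31,-0.37,-0.04,0,0,0,-1],[-0.21,-0.44,-0.02,0,0,0,-1],[-0.08,-0.48,-0.01,0,0,0,-1],[0.89,-0.03,0.1,0,0,0,-1],[0.89,-0.03,0.1,0,0,0,-1],[0,0,0,0,0,0,-1]]])

```text
clock: 33.85
position: [0.5066, 0.1412, 0.2227]
tool_rot: [-3.138, -0.12, 1.591]
force: [0.1, 0.1, -1.3]
grip_width: 0.0143
finger_force: 113.2
```

Run:
```python
from det import *
p,m,o=now(); print(p,o["tool_rot"],o["grip_width"],o["clock"],o["force"])
G=np.load("G4.npy"); print("tip",(H(p,m)@np.linalg.inv(G)@[.1,0,.009,1])[:3])
f,_=wrist("w13"); detect(f,"w13",9)
t=dict(__import__('workcell').grab_frame("top")); t={k:np.array(v) for k,v in t.items()}; detect(t,"top",8)
```

```text
[0.5066 0.1412 0.2227] [-3.1383 -0.1205  1.5913] 0.014289032848417604 33.85 [ 0.0796  0.0938 -1.2688]
tip [0.5071 0.1406 0.0634]
w13 [(-169, 49, np.float64(1.2)), (-124, 49, np.float64(3.6)), (-62, 49, np.float64(3.2)), (-4, 41, np.float64(5.3)), (38, 43, np.float64(6.8)), (75, 47, np.float64(5.1)), (109, 11, np.float64(3.4)), (110, 49, np.float64(5.6)), (145, 48, np.float64(5.7))]
top [(-169, 49, np.float64(0.4)), (-141, 49, np.float64(0.3)), (-115, 49, np.float64(0.2)), (38, 49, np.float64(0.3)), (64, 49, np.float64(0.7)), (86, 33, np.float64(0.3)), (135, 49, np.float64(0.7)), (164, 49, np.float64(0.5))]
```

Call:
move_arm(plan=[[[0.17,0.57,0.02,0,0,0,-1],[0.17,0.57,0.02,0,0,0,-1],[0.17,0.57,0.02,0,0,0,-1],[-0.47,0.08,-0.05,0,0,0,-1],[-0.47,-0.05,-0.05,0,0,0,-1],[-0.44,-0.17,-0.05,0,0,0,-1],[0.43,-0.79,0.05,0,0,0,-1],[0.43,-0.79,0.05,0,0,0,-1],[0.49,0.34,0.06,0,0,0,-1],[0.49,0.34,0.06,0,0,0,-1]]])

```text
clock: 34.95
position: [0.5204, 0.159, 0.2217]
tool_rot: [-3.136, -0.119, 1.588]
force: [-2.0, -2.8, -1.9]
grip_width: 0.0146
finger_force: 114.8
```

Call:
move_arm(plan=[[[0.49,0.34,0.06,0,0,0,-1],[-0.22,0.26,-0.03,0,0,0,-1],[-0.27,0.21,-0.03,0,0,0,-1],[-0.49,-0.75,-0.06,0,0,0,-1],[-0.49,-0.75,-0.06,0,0,0,-1],[0.39,-0.45,0.05,0,0,0,-1],[0.39,-0.45,0.05,0,0,0,-1],[0.39,-0.45,0.05,0,0,0,-1],[-0.33,-0.23,-0.04,0,0,0,-1],[-0.42,0.79,-0.05,0,0,0,-1]]])

```text
clock: 35.95
position: [0.4885, 0.1481, 0.222]
tool_rot: [-3.136, -0.119, 1.592]
force: [-0.0, -0.3, -2.2]
grip_width: 0.0143
finger_force: 115.2
```

Run:
```python
from det import *
p,m,o=now(); print(p,o["tool_rot"],o["grip_width"],o["clock"],o["force"])
f,_=wrist("w14"); detect(f,"w14",9)
G=np.load("G4.npy"); S=H(p,m)@np.linalg.inv(G); print("tip",(S@[.1,0,.009,1])[:3])
print(proj(f,np.array([[.025,0,.016],[.055,0,.018],[.1,0,.018]])@S[:3,:3].T+S[:3,3]).round().tolist())
for r in range(170,230,4): print(r,' '.join('%3d'%v for v in f["color"][r,236:284:4,1]))
e=steps(p+[-.0,-.005,.125],m,10)
```

```text
[0.4885 0.1481 0.222 ] [-3.136  -0.1194  1.5917] 0.014271673815429674 35.95 [-0.0422 -0.3138 -2.2084]
w14 [(-174, 21, np.float64(2.4)), (-141, 49, np.float64(2.9)), (-81, 49, np.float64(3.7)), (-79, 27, np.float64(2.0)), (-22, 39, np.float64(5.9)), (25, 43, np.float64(6.8)), (70, 46, np.float64(5.7)), (111, 49, np.float64(5.8)), (148, 48, np.float64(5.9))]
tip [0.4886 0.1473 0.0627]
[[260.0, 202.0], [260.0, 193.0], [260.0, 185.0]]
170 161 163 151  87  62 140 155 149 148 115  61  55
174 177 178 166 156  59  56  66  78  55  62  60  58
178 192 188 179 162 109  59  58  59  55  60  62  60
182 187 183 183 162 112  60  57  61  57  62  59  60
186 177 177 166 154  65  59  58  57  62  61  60  55
190 157 162 153 119  60  57  57  58  59  62  58  58
194  89 100  55  59  61  57  59  60  58  62  61  59
198  58  57  61  56  59  58  58  59  59  62  61  60
202  60  59  55  61  59  67  85  60  57  62  58  58
206  58  56  61  61  69  81  94  82  59  62  62  60
210  60  55  57  59 151 193 211 109  77  59  57  57
214  59  57  58  56 241 170  88 205 105  59  63  58
218  58  56  56  53 208  73  50  45 130  60  60  58
222  58  54  56  56  16  13  15  16  10  63  58  57
226  65  52  50  49  14  10  16  19  19  57  50  59
10 x [0.06, -0.02, -0.62, 0.0, -0.0, -0.0] end [0.4885 0.1432 0.3464] max 0.62
```

Call:
move_arm(plan=[[[0.06,0,-0.62,0,0,0,-1],[0.06,0,-0.62,0,0,0,-1],[0.06,0,-0.62,0,0,0,-1],[0.06,0,-0.62,0,0,0,-1],[0.06,0,-0.62,0,0,0,-1],[0.06,0,-0.62,0,0,0,-1],[0.06,0,-0.62,0,0,0,-1],[0.06,0,-0.62,0,0,0,-1],[0.06,0,-0.62,0,0,0,-1],[0.06,0,-0.62,0,0,0,-1]]])

```text
clock: 37.0
position: [0.4906, 0.1445, 0.3473]
tool_rot: [-3.137, -0.12, 1.589]
force: [-0.1, 0.3, -1.6]
grip_width: 0.0145
finger_force: 114.9
```

Call:
move_arm(plan=[[[-0.72,0,-0.1,0,0.12,0,-1],[-0.72,0,-0.1,0,0.12,0,-1],[-0.72,0,-0.1,0,0.12,0,-1],[-0.72,0,-0.1,0,0.12,0,-1],[-0.72,0,-0.1,0,0.12,0,-1],[-0.72,0,-0.1,0,0.12,0,-1],[-0.72,0,-0.1,0,0.12,0,-1],[-0.72,0,-0.1,0,0.12,0,-1],[-0.72,0,-0.1,0,0.12,0,-1],[-0.72,0,-0.1,0,0.12,0,-1]]])

```text
clock: 38.0
position: [0.4934, -0.0012, 0.3412]
tool_rot: [-3.137, -0.246, 1.589]
force: [0.5, -0.1, 0.2]
grip_width: 0.0142
finger_force: 115.0
```

Run:
```python
from det import *
p,m,o=now(); print(p,o["tool_rot"],o["grip_width"],o["clock"],o["qpos"])
f,_=wrist("w15"); detect(f,"w15",8)
G=np.load("G3.npy"); S=H(p,m)@np.linalg.inv(G); q=np.array([-.075,0,.008])
for d in (10,12,14,16,18):
    D=R.from_euler('y',d,degrees=True).as_matrix(); P=np.array([[.025,0,.016],[.055,0,.018],[.1,0,.018],[.1,0,0]]); P=(P-q)@D.T+q
    print(d,proj(f,P@S[:3,:3].T+S[:3,3]).round().tolist())
for r in range(185,250,3): print(r,' '.join('%3d'%v for v in f["color"][r,236:284:4,1]))
```

```text
[ 0.4934 -0.0012  0.3412] [-3.1369 -0.246   1.5886] 0.014169509058830295 38.0 [ 0.5361  0.2698 -0.6084  1.7578 -0.1016  1.1581  0.0042]
w15 [(-141, 49, np.float64(0.9)), (-115, 49, np.float64(0.8)), (-72, 43, np.float64(6.0)), (-24, 40, np.float64(5.4)), (23, 42, np.float64(6.4)), (68, 44, np.float64(5.8)), (111, 47, np.float64(5.5)), (150, 47, np.float64(5.4))]
10 [[258.0, 209.0], [258.0, 201.0], [259.0, 195.0], [259.0, 213.0]]
12 [[258.0, 214.0], [258.0, 207.0], [259.0, 201.0], [259.0, 219.0]]
14 [[258.0, 218.0], [258.0, 212.0], [259.0, 207.0], [259.0, 224.0]]
16 [[258.0, 223.0], [258.0, 217.0], [259.0, 213.0], [259.0, 230.0]]
18 [[258.0, 227.0], [258.0, 222.0], [259.0, 219.0], [259.0, 236.0]]
185 175 183 182 184 187 188 181 183 185 181 186 183
188 176 164 172 188 183 182 177 187 181 194 190 192
191 182 183 177 180 187 173 186 187 182 190 178 180
194 185 174 183 175 186 188 184 191 180 180 179 175
197 181 182 175 178 180 173 184 193 188 182 190 180
200 178 178 180 183 179 179 193 182 182 190 189 191
203 183 184 188 185 184 151 118 110 189 186 189 194
206 177 185 183 180 178 151 116  91 172 182 191 187
209 181 180 178 188 174 160 156  94 142 183 186 175
212 174 189 186 174 191 240 236 222 109 188 191 195
215 195 187 175 179 247 165 113 164 111 190 188 188
218 124 117 185 183 221  90  65  50 144 190 193 189
221 127 126 119 193  17  13  15  16   3 197 186 188
224 122 125 122 103  22  14  19  16  13 190 193 195
227 159  95  90  78  17  20  15  18  15 171  99 158
230 156  41  83  35  21  17  22  19  16 160  56 155
233 154  19  81  24  18  19  22  18  18 171  19 154
236 155  23  86  20  18  21  17  19  19  93  25 155
239 153  29  87  21  21  18  20  18  19  35  28 157
242 156  28  84  18  24  19  18  19  10  15  27 156
245 159  31  66  14  16  17  21  11  11  16  29 161
248 145  28  22  13  18  10  17  21  15  13  32 140
```

Run:
```python
from h import *
G=np.load("G3.npy"); q=np.array([-.075,0,.008])
D=H(q,R.from_euler('y',14.6,degrees=True).as_matrix())@H(-q,np.eye(3)); G4=np.linalg.inv(D)@G; G4[1,3]=0; np.save("G5.npy",G4)
M=ori(91,14.6); tip=(np.linalg.inv(G4)@np.array([.1,0,.009,1]))[:3]; print("tip in tool",tip)
at=lambda x,y,z:np.array([x,y,z])-M@tip
c=(.508,.138); p,m,o=now(); print("tip now",p+m@tip)
e=steps(at(*c,.155),M,10); e=steps(at(*c,.064),M,10,e)
pol=lambda r,a:np.array([r*np.cos(np.radians(a)),r*np.sin(np.radians(a)),0])
pts=[pol(0,0)]
def path(r0,a0,r1,a1,n):
    a=pts[-1]; b=pol(r0,a0); pts.extend([a+(b-a)/2,b]); pts.extend(pol(r0+(r1-r0)*(i+1)/n,a0+(a1-a0)*(i+1)/n) for i in range(n))
path(.03,-48,.037,-90,3); pts.extend([pts[-1]/2,pol(0,0)])
path(.03,0,.037,-29,3); pts.extend([pts[-1]/2,pol(0,0)])
path(.028,129,.037,154,3); pts.append(pts[-1]*.6)
d=np.diff(np.array(pts),axis=0)@M/.02
for i,r in enumerate(d.round(2).tolist()): print(i,r)
```

```text
tip in tool [-0.0438  0.001   0.1538]
tip now [ 0.4937 -0.009   0.1808]
10 x [0.67, 0.08, 0.3, -0.0, 0.01, -0.0] end [0.507  0.141  0.3157] max 0.67
10 x [-0.11, 0.0, 0.44, -0.0, -0.0, -0.0] end [0.5065 0.142  0.225 ] max 0.44
0 [-0.55, 0.49, -0.14]
1 [-0.55, 0.49, -0.14]
2 [-0.3, -0.25, -0.08]
3 [-0.24, -0.34, -0.06]
4 [-0.16, -0.42, -0.04]
5 [0.89, 0.02, 0.23]
6 [0.89, 0.02, 0.23]
7 [-0.01, 0.75, -0.0]
8 [-0.01, 0.75, -0.0]
9 [-0.26, 0.09, -0.07]
10 [-0.29, 0.04, -0.08]
11 [-0.31, -0.02, -0.08]
12 [0.45, -0.8, 0.12]
13 [0.45, -0.8, 0.12]
14 [0.53, -0.43, 0.14]
15 [0.53, -0.43, 0.14]
16 [-0.03, -0.26, -0.01]
17 [-0.08, -0.27, -0.02]
18 [-0.14, -0.26, -0.04]
19 [-0.33, 0.66, -0.08]
```

Call:
move_arm(plan=[[[0.67,0.08,0.3,0,0.01,0,-1],[0.67,0.08,0.3,0,0.01,0,-1],[0.67,0.08,0.3,0,0.01,0,-1],[0.67,0.08,0.3,0,0.01,0,-1],[0.67,0.08,0.3,0,0.01,0,-1],[0.67,0.08,0.3,0,0.01,0,-1],[0.67,0.08,0.3,0,0.01,0,-1],[0.67,0.08,0.3,0,0.01,0,-1],[0.67,0.08,0.3,0,0.01,0,-1],[0.67,0.08,0.3,0,0.01,0,-1]]])

```text
clock: 39.05
position: [0.5062, 0.1463, 0.3156]
tool_rot: [-3.136, -0.256, 1.59]
force: [0.2, -0.0, -0.3]
grip_width: 0.0147
finger_force: 115.0
```

Call:
move_arm(plan=[[[-0.11,0,0.44,0,0,0,-1],[-0.11,0,0.44,0,0,0,-1],[-0.11,0,0.44,0,0,0,-1],[-0.11,0,0.44,0,0,0,-1],[-0.11,0,0.44,0,0,0,-1],[-0.11,0,0.44,0,0,0,-1],[-0.11,0,0.44,0,0,0,-1],[-0.11,0,0.44,0,0,0,-1],[-0.11,0,0.44,0,0,0,-1],[-0.11,0,0.44,0,0,0,-1]]])

```text
clock: 40.05
position: [0.506, 0.1454, 0.2242]
tool_rot: [-3.137, -0.256, 1.588]
force: [-0.5, -0.4, -1.6]
grip_width: 0.0145
finger_force: 115.0
```

Call:
move_arm(plan=[[[-0.55,0.49,-0.14,0,0,0,-1],[-0.55,0.49,-0.14,0,0,0,-1],[-0.3,-0.25,-0.08,0,0,0,-1],[-0.24,-0.34,-0.06,0,0,0,-1],[-0.16,-0.42,-0.04,0,0,0,-1],[0.89,0.02,0.23,0,0,0,-1],[0.89,0.02,0.23,0,0,0,-1],[-0.01,0.75,0,0,0,0,-1],[-0.01,0.75,0,0,0,0,-1],[-0.26,0.09,-0.07,0,0,0,-1]]])

```text
clock: 41.05
position: [0.5359, 0.1403, 0.2242]
tool_rot: [-3.131, -0.256, 1.589]
force: [-10.9, -1.2, 0.8]
grip_width: 0.0145
finger_force: 117.1
```

Call:
move_arm(plan=[[[-0.29,0.04,-0.08,0,0,0,-1],[-0.31,-0.02,-0.08,0,0,0,-1],[0.45,-0.8,0.12,0,0,0,-1],[0.45,-0.8,0.12,0,0,0,-1],[0.53,-0.43,0.14,0,0,0,-1],[0.53,-0.43,0.14,0,0,0,-1],[-0.03,-0.26,-0.01,0,0,0,-1],[-0.08,-0.27,-0.02,0,0,0,-1],[-0.14,-0.26,-0.04,0,0,0,-1],[-0.33,0.66,-0.08,0,0,0,-1]]])

```text
clock: 42.05
position: [0.4864, 0.1552, 0.2256]
tool_rot: [-3.139, -0.256, 1.59]
force: [-0.6, 0.2, -1.6]
grip_width: 0.0145
finger_force: 116.3
```

Run:
```python
from det import *
p,m,o=now(); print(p,o["tool_rot"],o["grip_width"],o["clock"],o["force"])
f,_=wrist("w16"); detect(f,"w16",9)
G=np.load("G5.npy"); S=H(p,m)@np.linalg.inv(G); print("tip",(S@[.1,0,.009,1])[:3])
print(proj(f,np.array([[.025,0,.016],[.055,0,.018],[.1,0,.018]])@S[:3,:3].T+S[:3,3]).round().tolist())
for r in range(190,236,4): print(r,' '.join('%3d'%v for v in f["color"][r,236:284:4,1]))
e=steps(p+[0,0,.125],m,8); e=steps([.493,-.02,.35],m,8,e)
```

```text
[0.4864 0.1552 0.2256] [-3.1387 -0.2556  1.5899] 0.014486242842509697 42.05 [-0.6035  0.2354 -1.6307]
w16 [(-160, 49, np.float64(3.3)), (-80, 18, np.float64(3.1)), (-27, 40, np.float64(6.2)), (14, 41, np.float64(6.4)), (69, 45, np.float64(5.7)), (90, 3, np.float64(1.1)), (110, 49, np.float64(5.9)), (155, 26, np.float64(1.4)), (157, 48, np.float64(5.6))]
tip [0.487  0.1518 0.0657]
[[260.0, 220.0], [260.0, 213.0], [260.0, 209.0]]
190  33  62  58  57  93 161 175 182 179 173 152  56
194  61  62  61  62  60 150 164 170 168 163 139  63
198  62  60  63  63  65  64 143 151 149 140  59  61
202 142 137  64  58  64  64  61  59  61  64  62  60
206 169 164 151 103  63  62  60  60  59  62  62  65
210 186 178 168 143  62  62  62  62  62  61  63  61
214 192 193 174 149  60  62  57  63  61  63  64  61
218 189 179 171 150  60  60  59  58  62  58  64  60
222 177 170 164 109  62  77 101  83  66  60  63  62
226 119 105  71  59  63 189 216 196  77  57  48  73
230 139  36  42  61 170 220 107 108 182  55  43 139
234 139  18  40  61  17  13  14  13  14  48  19 140
8 x [0.21, -0.02, -0.76, -0.0, -0.0, -0.0] end [0.4859 0.1555 0.3513] max 0.76
8 x [-1.06, 0.02, -0.27, -0.0, -0.0, -0.0] end [ 0.4921 -0.0194  0.3502] max 1.06
```

Call:
move_arm(plan=[[[0.21,0,-0.76,0,0,0,-1],[0.21,0,-0.76,0,0,0,-1],[0.21,0,-0.76,0,0,0,-1],[0.21,0,-0.76,0,0,0,-1],[0.21,0,-0.76,0,0,0,-1],[0.21,0,-0.76,0,0,0,-1],[0.21,0,-0.76,0,0,0,-1],[0.21,0,-0.76,0,0,0,-1],[-0.8,0,-0.27,0,0.3,0,-1],[-0.9,0,-0.27,0,0.3,0,-1]]])

```text
clock: 43.1
position: [0.4878, 0.1216, 0.3527]
tool_rot: [-3.137, -0.321, 1.59]
force: [0.7, -0.8, -1.3]
grip_width: 0.0146
finger_force: 116.2
```

Call:
move_arm(plan=[[[-0.9,0,-0.27,0,0.3,0,-1],[-0.9,0,-0.27,0,0,0,-1],[-0.9,0,-0.27,0,0,0,-1],[-0.9,0,-0.27,0,0,0,-1],[-0.9,0,-0.27,0,0,0,-1],[-0.9,0,-0.27,0,0,0,-1],[-0.9,0,-0.27,0,0,0,-1],[0,0,0,0,0,0,-1],[0,0,0,0,0,0,-1],[0,0,0,0,0,0,-1]]])

```text
clock: 44.1
position: [0.4902, -0.0095, 0.3451]
tool_rot: [-3.136, -0.351, 1.589]
force: [-0.1, 0.6, -1.2]
grip_width: 0.0143
finger_force: 116.2
```

Run:
```python
from det import *
p,m,o=now(); print(p,o["tool_rot"],o["grip_width"],o["clock"],o["qpos"])
f,_=wrist("w17"); detect(f,"w17",7)
G=np.load("G3.npy"); S=H(p,m)@np.linalg.inv(G); q=np.array([-.075,0,.008])
for d in (16,18,20,22,24):
    D=R.from_euler('y',d,degrees=True).as_matrix(); P=np.array([[.025,0,.016],[.055,0,.018],[.1,0,.018],[.1,0,0]]); P=(P-q)@D.T+q
    print(d,proj(f,P@S[:3,:3].T+S[:3,3]).round().tolist())
for r in range(196,250,3): print(r,' '.join('%3d'%v for v in f["color"][r,236:284:4,1]))
```

```text
[ 0.4902 -0.0095  0.3451] [-3.1362 -0.3507  1.5887] 0.014328187116718297 44.1 [ 0.6161  0.2871 -0.6132  1.7535 -0.2021  1.1782  0.1198]
w17 [(-128, 49, np.float64(0.8)), (-73, 42, np.float64(5.3)), (-30, 41, np.float64(5.2)), (11, 41, np.float64(6.0)), (68, 44, np.float64(5.7)), (109, 47, np.float64(5.3)), (160, 46, np.float64(5.4))]
16 [[258.0, 222.0], [258.0, 217.0], [259.0, 213.0], [259.0, 230.0]]
18 [[258.0, 227.0], [258.0, 222.0], [259.0, 219.0], [259.0, 236.0]]
20 [[258.0, 231.0], [258.0, 227.0], [259.0, 225.0], [259.0, 242.0]]
22 [[258.0, 236.0], [258.0, 232.0], [259.0, 231.0], [259.0, 248.0]]
24 [[258.0, 240.0], [258.0, 237.0], [259.0, 237.0], [259.0, 254.0]]
196 164 166 169 168 167 175 167 170 156 169 168 171
199 168 173 160 166 165 157 165 163 171 174 167 175
202 166 166 165 170 170 173 174 165 167 169 171 174
205 162 163 154 156 175 164 166 172 174 180 170 172
208 171 165 172 164 165 162 158 169 172 173 169 164
211 175 162 162 168 161 168 174 171 164 168 167 165
214 173 161 166 163 167 164 165 169 162 178 175 170
217 161 160 166 164 161 170 167 173 166 177 175 175
220 163 166 174 160 168 160 113  96 178 172 172 178
223 166 167 168 167 171 140 104  88  98 166 172 173
226 136 114 148 166 169 202 218 201  76 156 112 137
229 152  63 113 176 180 229 114 176 178 147  49 147
232 148  37 114 167 173  33  19  14  77 152  21 148
235 149  17 123 167  20  11  14  10  13 157  20 147
238 150  23  72 148  18  12  16  16  15 155  22 152
241 150  21  67  93  16  16  15  17  11  76  26 151
244 151  19  75  31  16  20  12  20  18  16  25 155
247 158  28  71  18  17  13  17  15  17  11  30 156
```

Run:
```python
from h import *
G=np.load("G3.npy"); q=np.array([-.075,0,.008])
D=H(q,R.from_euler('y',20.5,degrees=True).as_matrix())@H(-q,np.eye(3)); G4=np.linalg.inv(D)@G; G4[1,3]=0; np.save("G6.npy",G4)
p,M,o=now(); tip=(np.linalg.inv(G4)@np.array([.1,0,.009,1]))[:3]; print("tip now",p+M@tip,"shaft dir",M@(np.linalg.inv(G4)[:3,:3]@[0,0,0]) )
at=lambda x,y,z:np.array([x,y,z])-M@tip
c=np.array([.508,.138]); pol=lambda r,a:r*np.array([np.cos(np.radians(a)),np.sin(np.radians(a))])
s0=c+pol(.014,-52); e=steps(at(*s0,.155),M,10); e=steps(at(*s0,.065),M,6,e)
P=[s0,c+pol(.027,-52),c+pol(.030,-63),c+pol(.033,-74),c+pol(.034,-84)]
d=np.c_[np.diff(np.array(P),axis=0),np.zeros(4)]@M/.02; print(d.round(2).tolist())
e=(at(*P[-1],.065),M); e=steps(at(*(P[-1]+[0,.01]),.19),M,8,e)
S=Sp(0,0)
# towards the rest: stirrer above its place
for gap,up,N in((.02,.09,20),(.006,.02,8),(.003,.002,5)):
    print((Sp(gap,up)@G4)[:3,3]); e=steps(*T(Sp(gap,up)@G4),N,e)
```

```text
tip now [ 0.4905 -0.0158  0.1846] shaft dir [0. 0. 0.]
10 x [0.62, 0.15, 0.38, 0.0, 0.0, -0.0] end [0.5172 0.1336 0.3162] max 0.62
6 x [-0.26, -0.0, 0.71, 0.0, 0.0, -0.0] end [0.5167 0.1336 0.2255] max 0.71
[[-0.49, 0.39, -0.18], [-0.25, -0.16, -0.09], [-0.23, -0.23, -0.08], [-0.09, -0.28, -0.03]]
8 x [0.33, -0.0, -0.71, 0.0, 0.0, -0.0] end [0.5117 0.1211 0.3503] max 0.71
[ 0.4865 -0.223   0.2184]
20 x [-0.88, -0.08, -0.37, -0.0, 0.42, -0.0] end [ 0.4858 -0.2241  0.2167] max 0.88
[ 0.487  -0.2573  0.1558]
8 x [-0.43, 0.0, -0.07, -0.0, -0.01, -0.0] end [ 0.4862 -0.2579  0.1557] max 0.43
[ 0.4871 -0.2666  0.1401]
5 x [-0.18, 0.01, -0.03, -0.0, 0.01, -0.0] end [ 0.4873 -0.2668  0.1398] max 0.18
```

Call:
move_arm(plan=[[[0.62,0.15,0.38,0,0,0,-1],[0.62,0.15,0.38,0,0,0,-1],[0.62,0.15,0.38,0,0,0,-1],[0.62,0.15,0.38,0,0,0,-1],[0.62,0.15,0.38,0,0,0,-1],[0.62,0.15,0.38,0,0,0,-1],[0.62,0.15,0.38,0,0,0,-1],[0.62,0.15,0.38,0,0,0,-1],[0.62,0.15,0.38,0,0,0,-1],[0.62,0.15,0.38,0,0,0,-1]]])

```text
clock: 45.15
position: [0.5175, 0.1341, 0.3158]
tool_rot: [-3.136, -0.35, 1.588]
force: [1.0, -0.4, -1.6]
grip_width: 0.0143
finger_force: 116.2
```

Call:
move_arm(plan=[[[-0.26,0,0.71,0,0,0,-1],[-0.26,0,0.71,0,0,0,-1],[-0.26,0,0.71,0,0,0,-1],[-0.26,0,0.71,0,0,0,-1],[-0.26,0,0.71,0,0,0,-1],[-0.26,0,0.71,0,0,0,-1],[-0.49,0.39,-0.18,0,0,0,-1],[-0.25,-0.16,-0.09,0,0,0,-1],[-0.23,-0.23,-0.08,0,0,0,-1],[-0.09,-0.28,-0.03,0,0,0,-1]]])

```text
clock: 46.15
position: [0.5115, 0.1098, 0.2257]
tool_rot: [-3.137, -0.35, 1.587]
force: [-0.2, 2.3, -0.5]
grip_width: 0.0141
finger_force: 115.5
```

Call:
move_arm(plan=[[[0.33,0,-0.71,0,0,0,-1],[0.33,0,-0.71,0,0,0,-1],[0.33,0,-0.71,0,0,0,-1],[0.33,0,-0.71,0,0,0,-1],[0.33,0,-0.71,0,0,0,-1],[0.33,0,-0.71,0,0,0,-1],[0.33,0,-0.71,0,0,0,-1],[0.33,0,-0.71,0,0,0,-1],[-0.88,-0.08,-0.37,0,0.42,0,-1],[-0.88,-0.08,-0.37,0,0.42,0,-1]]])

```text
clock: 47.15
position: [0.5092, 0.0829, 0.3522]
tool_rot: [-3.139, -0.439, 1.59]
force: [0.1, -0.0, -1.1]
grip_width: 0.0145
finger_force: 115.7
```

Call:
move_arm(plan=[[[-0.88,-0.08,-0.37,0,0.42,0,-1],[-0.88,-0.08,-0.37,0,0.42,0,-1],[-0.88,-0.08,-0.37,0,0.42,0,-1],[-0.88,-0.08,-0.37,0,0.42,0,-1],[-0.88,-0.08,-0.37,0,0.42,0,-1],[-0.88,-0.08,-0.37,0,0.42,0,-1],[-0.88,-0.08,-0.37,0,0.42,0,-1],[-0.88,-0.08,-0.37,0,0.42,0,-1],[-0.88,-0.08,-0.37,0,0.42,0,-1],[-0.88,-0.08,-0.37,0,0.42,0,-1]]])

```text
clock: 48.15
position: [0.4966, -0.1026, 0.3068]
tool_rot: [-3.136, -0.879, 1.584]
force: [0.2, -0.0, -0.9]
grip_width: 0.0144
finger_force: 115.7
```

Run:
```python
from det import *
p,m,o=now(); print(p,o["tool_rot"],o["grip_width"],o["clock"],o["qpos"])
f,_=wrist("w18"); detect(f,"w18",7)
G=np.load("G3.npy"); S=H(p,m)@np.linalg.inv(G); q=np.array([-.075,0,.008])
for d in (18,20,22,24,26):
    D=R.from_euler('y',d,degrees=True).as_matrix(); P=np.array([[.025,0,.016],[.055,0,.018],[.1,0,.018],[.1,0,0]]); P=(P-q)@D.T+q
    print(d,proj(f,P@S[:3,:3].T+S[:3,3]).round().tolist())
for r in range(208,256,3): print(r,' '.join('%3d'%v for v in f["color"][r,236:284:4,1]))
G6=np.load("G6.npy"); e=None
for gap,up,N in((.02,.07,8),(.006,.02,8),(.003,.002,5)): e=steps(*T(Sp(gap,up)@G6),N,e)
```

```text
[ 0.4966 -0.1026  0.3068] [-3.1356 -0.8787  1.5844] 0.01441821630659042 48.15 [ 0.948   0.6226 -0.6448  1.6463 -0.4609  1.3555  0.5396]
w18 [(-141, 49, np.float64(0.6)), (-67, 49, np.float64(0.4)), (11, 40, np.float64(6.0)), (68, 44, np.float64(4.7)), (109, 47, np.float64(4.4)), (121, 26, np.float64(0.4)), (160, 46, np.float64(4.5))]
18 [[258.0, 226.0], [258.0, 221.0], [258.0, 218.0], [258.0, 236.0]]
20 [[258.0, 231.0], [258.0, 226.0], [258.0, 224.0], [258.0, 242.0]]
22 [[258.0, 235.0], [258.0, 231.0], [258.0, 230.0], [258.0, 248.0]]
24 [[258.0, 240.0], [258.0, 237.0], [258.0, 236.0], [258.0, 254.0]]
26 [[258.0, 244.0], [258.0, 242.0], [258.0, 242.0], [258.0, 260.0]]
208 243 242 242 243 243 243 247 252 176 184 178 179
211 243 243 243 241 242 243 243 244 243 244 248 168
214 243 243 244 244 243 244 244 243 242 244 243 243
217 243 242 244 240 244 160 127 225 239 239 237 240
220 231 230 226 224 179 156 120  90 212 192 190 194
223 162 158 159 156 185 212 198 117 164 158 160 162
226 150 130 141 155 217 188 116 187 134 147 113 144
229 178 116 107 166 105  61  42  51 120 131  64 181
232 179  47 107 127  21  19  20  25  47 136  22 179
235 180  27  48  29  14  25  18  18  13  76  28 178
238 180  32  73  16  23  18  21  20  14  94  30 182
241 180  33  66  24  23  22  18  21  15  93  31 182
244 183  30 108  25  23  19  19  21  16 148  29 183
247 185  28  80  21  25  17  19  22  18  73  31 188
250 160  33  35  24  19  23  21  16  19  25  28 140
253 148  28  22  10  11   8  10  13  13  19  34 113
8 x [-0.96, -0.07, -0.37, 0.0, 0.41, -0.01] end [ 0.4863 -0.2354  0.2032] max 0.96
8 x [-0.33, 0.0, -0.03, 0.0, 0.0, 0.0] end [ 0.4867 -0.2578  0.1551] max 0.33
5 x [-0.17, 0.0, -0.03, 0.0, 0.0, 0.0] end [ 0.4869 -0.2664  0.1402] max 0.17
```

Call:
move_arm(plan=[[[-0.96,-0.07,-0.37,0,0.39,0,-1],[-0.96,-0.07,-0.37,0,0.39,0,-1],[-0.96,-0.07,-0.37,0,0.39,0,-1],[-0.96,-0.07,-0.37,0,0.39,0,-1],[-0.96,-0.07,-0.37,0,0.39,0,-1],[-0.96,-0.07,-0.37,0,0.39,0,-1],[-0.96,-0.07,-0.37,0,0.39,0,-1],[-0.96,-0.07,-0.37,0,0.39,0,-1],[0,0,0,0,0,0,-1],[0,0,0,0,0,0,-1]]])

```text
clock: 49.2
position: [0.4877, -0.2319, 0.2073]
tool_rot: [-3.129, -1.204, 1.577]
force: [0.3, 0.1, -0.5]
grip_width: 0.0144
finger_force: 115.7
```

Run:
```python
from h import *
p,m,o=now(); print(p,o["tool_rot"],o["clock"],o["qpos"],o["force"])
G=np.load("G3.npy"); q=np.array([-.075,0,.008])
D=H(q,R.from_euler('y',19.5,degrees=True).as_matrix())@H(-q,np.eye(3)); G4=np.linalg.inv(D)@G; G4[1,3]=0; np.save("G7.npy",G4)
S=H(p,m)@np.linalg.inv(G4); print(np.linalg.inv(Sp(0,0))@S)
e=None
for gap,up,N in((.006,.018,8),(.003,.001,6)): e=steps(*T(Sp(gap,up)@G4),N,e)
f,_=wrist("w19")
print(proj(f,(np.array([[.025,0,.016],[.055,0,.018],[.1,0,.018]])@S[:3,:3].T+S[:3,3])).round().tolist())
for r in range(208,250,3): print(r,' '.join('%3d'%v for v in f["color"][r,230:290:4,1]))
```

```text
[ 0.4877 -0.2319  0.2073] [-3.1291 -1.2045  1.5774] 49.2 [ 1.0748  1.0246 -0.5927  1.3846 -0.4389  1.6036  0.7106] [ 0.3483  0.1392 -0.4788]
[[ 1.     -0.0001  0.0037 -0.0199]
 [ 0.0001  1.     -0.002  -0.001 ]
 [-0.0037  0.002   1.      0.0758]
 [ 0.      0.      0.      1.    ]]
8 x [-0.37, -0.01, -0.04, 0.0, 0.0, -0.0] end [ 0.4864 -0.2591  0.1544] max 0.37
6 x [-0.14, 0.01, -0.02, 0.0, 0.01, -0.0] end [ 0.4877 -0.2673  0.1395] max 0.14
[[260.0, 229.0], [260.0, 224.0], [260.0, 222.0]]
208 174 171 175 171 170 158 103 112 105 107 100 101 107 107 110
211 174 174 166 171 175 173 176 185 175 175 165 173 180 177 184
214 174 172 176 177 173 174 177 183 177 175 175 179 178 176 178
217 181 170 171 172 164 166 205 181 137 173 180 178 185 180 183
220 168 174 178 170 174 179 204 176 134 139 178 174 183 171 174
223 166 173 176 170 174 196 228 218 202  98 180 175 179 181 171
226 173 179 169  98 175 183 221 182 189 147 175 102 180 180 181
229 213 209 212  38 177 213  74  65  44 161 181  38 213 208 210
232 212 208 214  39 176  24  28  23  26  21 182  34 217 209 208
235 210 210 200  36 144  27  26  27  26  25 193  36 192 207 210
238 207 208 179  31 110  22  27  26  27  25 142  34 151 208 208
241 209 209 136  25  92  26  28  21  28  24  83  37 110 207 209
244 208 210  61  22  56  26  28  23  27  24  31  35  78 209 210
247 209 209  27  16  21  26  27  29  26  24  14  33  30 208 208
```

Call:
move_arm(plan=[[[-0.37,-0.01,-0.04,0,0,0,-1],[-0.37,-0.01,-0.04,0,0,0,-1],[-0.37,-0.01,-0.04,0,0,0,-1],[-0.37,-0.01,-0.04,0,0,0,-1],[-0.37,-0.01,-0.04,0,0,0,-1],[-0.37,-0.01,-0.04,0,0,0,-1],[-0.37,0,-0.04,0,0,0,-1],[-0.37,0,-0.04,0,0,0,-1],[-0.14,0.01,-0.02,0,0,0,-1],[-0.14,0.01,-0.02,0,0,0,-1]]])

```text
clock: 50.25
position: [0.4872, -0.2622, 0.1488]
tool_rot: [-3.128, -1.205, 1.577]
force: [-0.5, 0.6, -0.3]
grip_width: 0.0145
finger_force: 115.7
```

Call:
move_arm(plan=[[[-0.14,0.01,-0.02,0,0,0,-1],[-0.14,0.01,-0.02,0,0,0,-1],[-0.14,0.01,-0.02,0,0,0,-1],[-0.14,0.01,-0.02,0,0,0,-1],[-0.06,0,0,0,0,0,-1],[0,0,0,0,0,0,-1],[0,0,0,0,0,0,-0.6],[0,0,0,0,0,0,-0.4],[0,0,0,0,0,0,0],[0,0,0,0,0,0,0.3]]])

```text
clock: 51.25
position: [0.488, -0.2681, 0.1379]
tool_rot: [-3.128, -1.204, 1.577]
force: [-0.1, -0.5, -0.2]
grip_width: 0.0539
finger_force: 0.0
```

Run:
```python
from h import *
p,m,o=now(); print(p,o["tool_rot"],o["clock"],o["grip_width"],o["force"])
G4=np.load("G7.npy"); S=H(p,m)@np.linalg.inv(G4); print(np.linalg.inv(Sp(0,0))@S)
f,_=wrist("w20"); S=Sp(0,0)
pr=lambda P:proj(f,(np.array(P)@S[:3,:3].T+S[:3,3])).round().tolist()
print(pr([[-.1,0,.016],[.025,0,.016],[.055,0,.018],[.1,0,.018]]))
for r in range(210,300,4): print(r,' '.join('%3d'%v for v in f["color"][r,230:290:4,1]))
# back off along tool -z and up, then to the dial
e=steps(p-.10*m[:,2]+[0,0,.03],m,6)
e=steps([.495,.1,.25],ori(75,0),20,e);
```

```text
[ 0.488  -0.2681  0.1379] [-3.1279 -1.2045  1.5766] 51.25 0.053904208512396516 [-0.0671 -0.5282 -0.2134]
[[ 1.     -0.0006  0.0037 -0.003 ]
 [ 0.0006  1.     -0.0022 -0.0008]
 [-0.0037  0.0022  1.     -0.0006]
 [ 0.      0.      0.      1.    ]]
[[257.0, 249.0], [259.0, 228.0], [259.0, 223.0], [259.0, 221.0]]
210 111 113 115 118 115 111 121 110 118 115 122 116 107 188 181
214 115 108 107 110 115 114 119 114 118 119 110 118 112 116 179
218 117 114 118 117 113 116 108 105 117 104 113 115 106 111 181
222 111 115 226 250 248 248 202 170 129 253 248 249 251 114 184
226 117 125 138 237 249 238 230 221 208 134 250 248 232 226 185
230 132 135 133 239 232  14  25  27  25  16 233 250 238 232 230
234 158 161 161 213 238  28  25  27  22  26 218 233 236 235 233
238 233 231 232 216 207  16  24  23  30  29  78 222 249 248 247
242 231 232 231 140  11  18  21  18  27  25  16 136 250 248 247
246 231 231 232 138  19  10  15  13  16  30  22 103 235 249 247
250 232 232 230 110  15  15  20  14  17  17  20  43 235 231 249
254 231 232 231  29  20  13  20  11  17  18  13  15 237 232 231
258 231 230 231  17  21  21  22  23  22  22  22  20 189 232 229
262 229 229 220  23  32  32  33  31  27  30  31  28  69 229 228
266 229 228 202  26  33  36  36  37  36  37  37  26  10 229 230
270 189 210 187  26  34  32  37  33  35  35  32  30   9 214 192
274 186 210 184  27  30  34  35  32  34  33  34  28  12 210 186
278 183 212 197  26  31  30  33  31  34  31  32  23  10 210 188
282 184 206 198  22  30  29  32  32  34  24  26  29  12 202 187
286 186 201 195  19  30  30  31  31  30  24  30  25  11 200 186
290 186 196 214  20  31  26  29  27  27  28  28  24  82 199 185
294 180 188 206 111  25  22  21  24  24  22  21   8 210 195 182
298 184 186 209 209 210 209 210 207 209 209 209 209 207 195 185
6 x [0.23, -0.0, -0.92, -0.0, -0.0, 0.0] end [ 0.49   -0.3612  0.2033] max 0.92
20 x [1.06, -0.13, 0.63, -0.08, -0.57, 0.12] end [0.4942 0.102  0.2498] max 1.06
```

Run:
```python
from h import *
p,m,o=now(); T0=[.4864,-.3424,.1929]; M=R.from_euler('xyz',[-3.1369,-.8704,1.5865]).as_matrix()
e=steps(p-.085*m[:,2],m,5); e=steps(T0,M,5,e)
e0=e; e=steps([.5,.26,.23],ori(70,0),30,(np.array(T0),M))
```

```text
5 x [0.0, 0.0, -0.85, -0.0, 0.0, -0.0] end [ 0.4896 -0.3474  0.1684] max 0.85
5 x [0.24, -0.03, -0.07, -0.0, -0.64, -0.0] end [ 0.4866 -0.3421  0.1927] max 0.64
30 x [0.96, -0.14, 0.39, -0.05, -0.27, 0.11] end [0.5002 0.2611 0.2371] max 0.96
```

Call:
move_arm(plan=[[[0,0,-0.85,0,0,0,0.3],[0,0,-0.85,0,0,0,0.3],[0,0,-0.85,0,0,0,0.3],[0,0,-0.85,0,0,0,0.3],[0,0,-0.85,0,0,0,0.3],[0.24,-0.03,-0.07,0,-0.64,0,0.3],[0.24,-0.03,-0.07,0,-0.64,0,0.3],[0.24,-0.03,-0.07,0,-0.64,0,0.3],[0.24,-0.03,-0.07,0,-0.64,0,0.3],[0.24,-0.03,-0.07,0,-0.64,0,0.3]]])

```text
clock: 52.3
position: [0.4866, -0.3422, 0.193]
tool_rot: [-3.134, -0.867, 1.584]
force: [1.0, 0.1, 0.2]
grip_width: 0.0556
finger_force: 0.0
```

Run:
```python
from h import *
p,m,o=now(); print(p,o["tool_rot"],o["clock"])
f,_=wrist("w21"); a=cam("w6")
S=Sp(0,0); P=np.array([[-.1,0,.016],[.025,0,.016],[.055,0,.018],[.1,0,.018]])@S[:3,:3].T+S[:3,3]
print(proj(a,P).round(1).tolist(),proj(f,P).round(1).tolist())
for n,g in(("w6",a),("w21",f)):
    I=g["color"][:,:,1]; print(n)
    for r in range(142,236,4): print(r,' '.join('%3d'%v for v in I[r,240:290:3]))
```

```text
[ 0.4866 -0.3422  0.193 ] [-3.1345 -0.8666  1.5839] 52.3
[[262.4, 197.2], [261.6, 162.6], [261.4, 156.1], [261.3, 150.3]] [[262.2, 197.3], [261.4, 162.2], [261.3, 155.6], [261.2, 149.7]]
w6
142 130 130 131 129 132 135 134 130 130 126 131 137 132 131 160 201 200
146 131 135 130 140 131 132 208 230 186 139 133 128 132 139 204 202 202
150 136 144 233 230 228 225 125 128 123 127 237 250 250 161 204 205 201
154 134 145 167 229 227 208 155 190 182 157 186 229 248 197 200 197 203
158 232 168 155 227 228 175 164 128 123 155 152 230 237 255 255 255 255
162 213 173 148 228 228 223  12  22  14  18 188 230 143 171 255 254 254
166 172 159 148 170 172 141  17  21  23  22  50 169 137 159 179 218 217
170 170 168 169 161 173 103  21  21  25  24  13 159 168 168 167 220 218
174 227 233 233 150 168  66  20  16  21  19  16 157 234 232 226 223 217
178 224 228 227 144 170  35  20  17  20  19  17 156 230 228 224 223 219
182 223 228 229 144 170   9  22  20  18  20  23 131 230 227 223 222 216
186 225 229 229 167 173  13  24  20  20  20  20 101 230 228 225 222 215
190 227 228 228 188 183  17  22  19  18  21  2
[... 1849 characters left out ...]
  76  18  18  23  21  23  15  64 199 211 211 210 213
202 214 211 195 197  37  25  21  24  26  26  26  18 199 213 210 207 215
206 209 210 196 195  35  30  30  27  30  28  28  19 201 213 212 213 216
210 210 212 196 195  38  24  31  27  26  27  28  14 201 210 209 212 213
214 209 209 196 196  37  28  24  29  31  31  28  18 197 212 213 212 215
218 209 209 197 199 165  27  22  22  25  24  24  32 200 211 209 210 211
222 213 209 199 193 194 198 202 201 203 199 200 194 201 211 211 212 210
226 209 212 204 198 192 196 195 199 197 197 198 196 205 213 215 214 215
230 210 207 209 208 212 209 208 206 209 209 210 212 212 216 215 213 212
234 212 208 209 210 208 213 209 210 211 216 213 210 209 209 211 210 211
```

Run:
```python
from h import *
S=Sp(0,0)
for n in("w6","w21"):
    g=cam(n); I=g["color"].astype(float).mean(2)
    for lo,hi in((206,216),(180,190),(168,174)):
        prof=I[lo:hi,240:292].mean(0); bgl=prof[6:10].mean(); bgr=prof[-8:-2].mean()
        mid=26+240-240; d=prof<0.5*min(bgl,bgr)+12
        # subpixel width: integral of darkness
        i=np.where(d)[0]; a,b=i[0],i[-1]
        l=a-1+(prof[a-1]-90)/(prof[a-1]-prof[a]); r=b+(90-prof[b])/(prof[b+1]-prof[b]); print(n,lo,"edges",round(240+l,2),round(240+r,2),"w",round(r-l,2))
    for gap in(0,.005,.01):
        S=Sp(gap,0); P=np.array([[-.1,.008,.008],[-.1,-.008,.008],[-.1,0,.016],[-.1,0,0]])@S[:3,:3].T+S[:3,3]; u=proj(g,P); print(gap,u.round(1).tolist())
    c=I[190:236,258:270].mean(1); print(c.round().astype(int).tolist())
```

```text
w6 206 edges 252.53 274.74 w 22.21
w6 180 edges 254.08 272.61 w 18.53
w6 168 edges 255.01 270.87 w 15.86
0 [[250.7, 208.4], [274.1, 208.5], [262.4, 197.2], [262.4, 219.4]]
0.005 [[250.4, 210.9], [274.5, 210.9], [262.5, 199.5], [262.4, 222.1]]
0.01 [[250.2, 213.5], [274.8, 213.6], [262.6, 201.8], [262.5, 225.0]]
[22, 22, 21, 22, 22, 21, 22, 21, 21, 22, 23, 22, 22, 21, 22, 24, 24, 28, 27, 29, 28, 28, 28, 27, 28, 29, 28, 28, 28, 28, 27, 27, 27, 27, 23, 11, 154, 213, 212, 210, 210, 210, 211, 211, 213, 212]
w21 206 edges 251.59 274.06 w 22.46
w21 180 edges 252.51 271.43 w 18.92
w21 168 edges 253.42 269.24 w 15.82
0 [[250.4, 208.5], [273.9, 208.5], [262.2, 197.3], [262.1, 219.4]]
0.005 [[250.2, 211.0], [274.2, 211.0], [262.2, 199.5], [262.2, 222.2]]
0.01 [[250.0, 213.6], [274.6, 213.6], [262.3, 201.9], [262.2, 225.1]]
[21, 22, 20, 22, 21, 21, 21, 22, 21, 21, 22, 25, 27, 28, 29, 30, 30, 30, 28, 28, 28, 29, 28, 28, 28, 27, 27, 27, 26, 27, 15, 102, 203, 199, 196, 195, 199, 211, 211, 209, 210, 211, 211, 213, 212, 212]
```

Run:
```python
from h import *
p,m,o=now(); S=Sp(0,0); L=np.linalg.inv(S)@H(p,m); print(L)
tgt=(S@[-.1,0,.007,1])[:3]; print("tool-frame shift to the end's place",(m.T@(tgt-p)).round(4)/.02)
```

```text
[[ 0.0119  0.0058  0.9999 -0.1565]
 [ 0.0028 -1.      0.0058  0.0005]
 [ 0.9999  0.0027 -0.0119  0.0112]
 [ 0.      0.      0.      1.    ]]
tool-frame shift to the end's place [-0.18   0.045  2.83 ]
```

Call:
move_arm(plan=[[[0,0,0,0,0,0,-1],[0,0,0,0,0,0,-1],[0,0,0,0,0,0,-1],[-0.03,0.01,0.48,0,0,0,-1],[-0.03,0.01,0.48,0,0,0,-1],[-0.03,0.01,0.48,0,0,0,-1],[-0.03,0.01,0.48,0,0,0,-1],[-0.03,0.01,0.48,0,0,0,-1],[0,0,0.1,0,0,0,-1],[0,0,0.1,0,0,0,-1]]], grip_force=40)

```text
clock: 53.35
position: [0.4868, -0.3042, 0.1569]
tool_rot: [-3.134, -0.869, 1.584]
force: [-0.6, -0.5, 0.0]
grip_width: 0.0
finger_force: 0.0
```

Call:
move_arm(plan=[[[0,0,0.08,0,0,0,-1],[0,0,0.08,0,0,0,-1],[0,0,0.08,0,0,0,-1],[0,0,0.08,0,0,0,-1],[0,0,0,0,0,0,-1],[0,0,0,0,0,0,-1],[0,0,0,0,0,0,-1],[0,0,0,0,0,0,-1],[0,0,0,0,0,0,-1],[0,0,0,0,0,0,-1]]])

```text
clock: 54.35
position: [0.4874, -0.3023, 0.1549]
tool_rot: [-3.139, -0.866, 1.584]
force: [-1.2, -21.7, 25.3]
grip_width: 0.0001
finger_force: 16.1
```

Run:
```python
from h import *
p,m,o=now(); print(p,o["clock"],o["force"],m.T@o["force"],o["grip_width"]); L=np.linalg.inv(Sp(0,0))@H(p,m); print(L[:3,3])
e=steps(p-.07*m[:,2]+.02*m[:,0],m,4)
e=steps([.497,.27,.23],ori(70,0),26,e)
```

```text
[ 0.4874 -0.3023  0.1549] 54.35 [ -1.2417 -21.7298  25.2913] [  5.1904  -1.6153 -32.9215] 9.298757735820902e-05
[-0.1004  0.0003  0.0053]
4 x [0.25, 0.0, -0.88, -0.0, -0.0, 0.0] end [ 0.4881 -0.3429  0.2157] max 0.88
26 x [1.1, -0.17, 0.5, -0.06, -0.31, 0.13] end [0.5025 0.2689 0.2354] max 1.1
```

Run:
```python
from h import *
p,m,o=now()
e=steps(p-.07*m[:,2]+.03*m[:,0],m,4)
s=e; e2=steps([.498,.262,.19],ori(72,0),36,e)
```

```text
4 x [0.37, 0.0, -0.88, -0.0, -0.0, 0.0] end [ 0.488  -0.3367  0.2231] max 0.88
36 x [0.75, -0.1, 0.41, -0.04, -0.23, 0.08] end [0.5011 0.2601 0.189 ] max 0.75
```

Call:
move_arm(plan=[[[0.37,0,-0.88,0,0,0,-1],[0.37,0,-0.88,0,0,0,-1],[0.37,0,-0.88,0,0,0,-1],[0.37,0,-0.88,0,0,0,-1],[0.75,-0.1,0.41,-0.04,-0.23,0.08,0],[0.75,-0.1,0.41,-0.04,-0.23,0.08,0],[0.75,-0.1,0.41,-0.04,-0.23,0.08,0],[0.75,-0.1,0.41,-0.04,-0.23,0.08,0],[0.75,-0.1,0.41,-0.04,-0.23,0.08,0],[0.75,-0.1,0.41,-0.04,-0.23,0.08,0]]])

```text
clock: 55.35
position: [0.4763, -0.2359, 0.2525]
tool_rot: [-3.111, -0.723, 1.516]
force: [0.3, -1.2, 0.6]
grip_width: 0.0432
finger_force: 0.0
```

Call:
move_arm(plan=[[[0.75,-0.1,0.41,-0.04,-0.23,0.08,0],[0.75,-0.1,0.41,-0.04,-0.23,0.08,0],[0.75,-0.1,0.41,-0.04,-0.23,0.08,0],[0.75,-0.1,0.41,-0.04,-0.23,0.08,0],[0.75,-0.1,0.41,-0.04,-0.23,0.08,0],[0.75,-0.1,0.41,-0.04,-0.23,0.08,0],[0.75,-0.1,0.41,-0.04,-0.23,0.08,0],[0.75,-0.1,0.41,-0.04,-0.23,0.08,0],[0.75,-0.1,0.41,-0.04,-0.23,0.08,0],[0.75,-0.1,0.41,-0.04,-0.23,0.08,0]]])

```text
clock: 56.35
position: [0.4698, -0.0655, 0.2726]
tool_rot: [-3.102, -0.479, 1.425]
force: [-0.3, -0.2, 0.5]
grip_width: 0.0425
finger_force: 0.0
```

Call:
move_arm(plan=[[[0.75,-0.1,0.41,-0.04,-0.23,0.08,0],[0.75,-0.1,0.41,-0.04,-0.23,0.08,0],[0.75,-0.1,0.41,-0.04,-0.23,0.08,0],[0.75,-0.1,0.41,-0.04,-0.23,0.08,0],[0.75,-0.1,0.41,-0.04,-0.23,0.08,0],[0.75,-0.1,0.41,-0.04,-0.23,0.08,0],[0.75,-0.1,0.41,-0.04,-0.23,0.08,0],[0.75,-0.1,0.41,-0.04,-0.23,0.08,0],[0.75,-0.1,0.41,-0.04,-0.23,0.08,0],[0.75,-0.1,0.41,-0.04,-0.23,0.08,0]]])

```text
clock: 57.35
position: [0.4779, 0.1048, 0.2511]
tool_rot: [-3.116, -0.236, 1.344]
force: [1.0, -0.4, -0.3]
grip_width: 0.0428
finger_force: 0.0
```

Call:
move_arm(plan=[[[0.75,-0.1,0.41,-0.04,-0.23,0.08,0],[0.75,-0.1,0.41,-0.04,-0.23,0.08,0],[0.75,-0.1,0.41,-0.04,-0.23,0.08,0],[0.75,-0.1,0.41,-0.04,-0.23,0.08,0],[0.75,-0.1,0.41,-0.04,-0.23,0.08,0],[0.75,-0.1,0.41,-0.04,-0.23,0.08,0],[0.75,-0.1,0.41,-0.04,-0.23,0.08,0],[0.75,-0.1,0.41,-0.04,-0.23,0.08,0],[0.75,-0.1,0.41,-0.04,-0.23,0.08,0],[0.75,-0.1,0.41,-0.04,-0.23,0.08,0]]])

```text
clock: 58.35
position: [0.4986, 0.2636, 0.189]
tool_rot: [3.135, 0.006, 1.263]
force: [0.3, -0.5, 0.9]
grip_width: 0.0427
finger_force: 0.0
```

Run:
```python
from h import *
from det import detect
p,m,o=now(); print(p,o["tool_rot"],o["clock"],o["qpos"],o["grip_width"])
f,_=wrist("w22"); t=dict(__import__('workcell').grab_frame("top"));t={k:np.array(v) for k,v in t.items()}; detect(t,"top",7)
I=f["color"].astype(np.float32).mean(2)
def rec(z,c,n=46,st=.0025):
    s=(np.arange(n)-n//2)*st; X,Y=np.meshgrid(s[::-1]+c[0],s[::-1]+c[1],indexing='ij')
    uv=proj(f,np.c_[X.ravel(),Y.ravel(),np.full(X.size,z)]).astype(np.float32).reshape(n,n,2)
    return cv2.remap(I,uv[...,0],uv[...,1],cv2.INTER_LINEAR,borderValue=-1)
print("bar level z=.082, rows +x->-x, cols +y->-y, 2.5mm")
for r in rec(.082,(.5015,.282),32): print(' '.join('%3d'%v for v in r))
print("base level near mark z=.05")
for r in rec(.05,(.5465,.2845),18): print(' '.join('%3d'%v for v in r))
```

```text
[0.4986 0.2636 0.189 ] [3.1353 0.006  1.2627] 58.35 [-0.2885  0.502  -0.4252  1.7905  0.266   0.9063 -1.1413] 0.04267175125328432
top [(-128, 49, np.float64(0.5)), (-75, 45, np.float64(4.5)), (-31, 43, np.float64(4.3)), (10, 43, np.float64(4.6)), (65, 45, np.float64(3.9)), (107, 47, np.float64(3.6)), (159, 44, np.float64(3.4))]
bar level z=.082, rows +x->-x, cols +y->-y, 2.5mm
243 244 244 243 243 210 182 182 182 181 185  16  10 205 222 243 241 242 242 242 241 242 241 240 240 241 242 241 241 241 240 241
243 244 244 244 243 178 181 181 180 180 181  18  14 183 183 176 233 244 244 242 241 241 241 241 242 242 241 240 240 240 240 242
244 244 244 243 243 178 182 180 179 177 180  77  89 181 180 180 180 206 174 133 223 241 241 241 242 242 240 240 240 241 241 241
244 243 244 139  46 184 179 178 179 182 180 179 180 179 180 178 179 180 188  17  18 207 243 242 241 241 240 241 241 241 242 242
242 242 243 102  22 123 182 181 181 183 182 180 180 180 178 179 179 179 170  57 130 184 174 241 240 241 240 241 242 243 243 242
242 243 243 246 167 185 184 182 179 183 184 178 170 168 178 182 179 177 177 178 
[... 3998 characters left out ...]
 244 251  26  21 248 242 242 242 242 242 242 242 242
243 177 184 183 181 185 183  22  24 250 243 242 242 241 242 242 242 241
213 182 182 182 180 180 182  17  13 219 174 244 244 241 242 243 242 241
176 181 182 179 178 178 183  17  17 185 182 175 217 215 243 243 242 241
180 182 178 180 180 176 182  37  19 185 180 180 178 177 212 191 199 225
195 180 179 180 180 178 178 182 181 181 179 179 179 179 182 210  18  24
109 181 180 179 180 181 181 181 180 180 180 179 179 179 178 127  21  34
160 182 182 181 178 182 182 182 180 181 180 179 180 178 178 179 159 178
186 186 182 181 182 190 135 114 112 103 129 137 173 179 178 177 178 176
184 183 184 150  90  80  84  84  86  84  83  83  76 113 158 177 178 177
```

Run:
```python
from h import *
e=steps([.4997,.284,.063],ori(69.6,0),10)
p=e[0]; e=steps(p,ori(2.8,0),12,e)
```

```text
10 x [0.09, -0.02, 0.63, 0.0, 0.01, 0.05] end [0.5003 0.2835 0.0622] max 0.63
12 x [-0.0, 0.0, -0.0, 0.0, -0.01, 0.93] end [0.5003 0.2835 0.0622] max 0.93
```

Call:
move_arm(plan=[[[0.09,-0.02,0.63,0,0.01,0.05,0],[0.09,-0.02,0.63,0,0.01,0.05,0],[0.09,-0.02,0.63,0,0.01,0.05,0],[0.09,-0.02,0.63,0,0.01,0.05,0],[0.09,-0.02,0.63,0,0.01,0.05,0],[0.09,-0.02,0.63,0,0.01,0.05,0],[0.09,-0.02,0.63,0,0.01,0.05,0],[0.09,-0.02,0.63,0,0.01,0.05,0],[0.09,-0.02,0.63,0,0.01,0.05,0],[0.09,-0.02,0.6,0,0.01,0.05,0]]])

```text
clock: 59.45
position: [0.5012, 0.2811, 0.0625]
tool_rot: [3.136, -0.005, 1.21]
force: [0.4, 0.3, 0.6]
grip_width: 0.0429
finger_force: 0.0
```

Call:
move_arm(plan=[[[0,0,0,0,0,0,-0.5],[0,0,0,0,0,0,-1],[0,0,0,0,0,0,-1],[0,0,0,0,0,0,-1],[0,0,0,0,0,0,-1],[0,0,0,0,0,0.93,-1],[0,0,0,0,0,0.93,-1],[0,0,0,0,0,0.93,-1],[0,0,0,0,0,0.93,-1],[0,0,0,0,0,0.93,-1]]], grip_force=40)

```text
clock: 60.45
position: [0.4996, 0.2816, 0.0637]
tool_rot: [3.141, -0.006, 0.721]
force: [-11.4, 5.2, -2.2]
grip_width: 0.011
finger_force: 40.3
```

Run:
```python
from h import *
p,m,o=now(); print(p,o["tool_rot"],np.degrees(o["tool_rot"][2]),o["clock"],o["force"],o["moment"],o["grip_width"],o["finger_force"])
```

```text
[0.4996 0.2816 0.0637] [ 3.1409 -0.006   0.721 ] 41.31112288080568 60.45 [-11.3918   5.1853  -2.2305] [0.9471 2.4457 0.0935] 0.01101531766565292 40.29111921787262
```

Call:
move_arm(plan=[[[0,0,0,0,0,0.92,-1],[0,0,0,0,0,0.92,-1],[0,0,0,0,0,0.92,-1],[0,0,0,0,0,0.92,-1],[0,0,0,0,0,0.92,-1],[0,0,0,0,0,0.92,-1],[0,0,0,0,0,0.92,-1],[0,0,0,0,0,0,-1],[0,0,0,0,0,0,-0.7],[0,0,0,0,0,0,-0.2]]])

```text
clock: 61.45
position: [0.5012, 0.2816, 0.0642]
tool_rot: [-3.138, -0.008, 0.05]
force: [-0.1, -0.0, 0.6]
grip_width: 0.0259
finger_force: 0.0
```

Call:
move_arm(plan=[[[0,0,0,0,0,0,0],[0,0,0,0,0,0,0],[0,0,-0.3,0,0,0,0],[0,0,-0.8,0,0,0,0],[0,0,-0.8,0,0,0,0],[0,0,-0.8,0,0,0,0],[0,0,-0.8,0,0,0,0],[0,0,-0.8,0,0,0,0],[0,0,-0.8,0,0,0,0],[0,0,-0.8,0,0,0,0]]])

```text
clock: 62.45
position: [0.5004, 0.2804, 0.1828]
tool_rot: [-3.139, -0.008, 0.049]
force: [0.3, -0.5, 0.1]
grip_width: 0.0426
finger_force: 0.0
```

Run:
```python
from h import *
p,m,o=now(); print(p,np.degrees(o["tool_rot"][2]),o["clock"],o["force"],o["grip_width"])
f,_=wrist("w23"); I=f["color"].astype(np.float32).mean(2)
n=30; s=(np.arange(n)-n//2)[::-1]*.0025; X,Y=np.meshgrid(s+.515,s+.284,indexing='ij')
uv=proj(f,np.c_[X.ravel(),Y.ravel(),np.full(X.size,.082)]).astype(np.float32).reshape(n,n,2)
for r in cv2.remap(I,uv[...,0],uv[...,1],cv2.INTER_LINEAR): print(' '.join('%3d'%v for v in r))
```

```text
[0.5004 0.2804 0.1828] 2.818375573252428 62.45 [ 0.2529 -0.4789  0.1467] 0.042632744997292166
243 243 243 243 242 242 242 241 241 242 241 240 241  28  50 178 175 176 174 240 242 241 241 241 241 241 239 239 237 237
242 243 243 243 242 242 241 241 242 241 241 241 242  18  46 178 176 176 175 233 241 240 239 240 240 239 238 240 240 238
242 241 241 243 243 242 241 240 241 241 240 241 242  16  53 176 175 175 176 226 241 240 240 240 239 239 239 240 241 239
242 241 241 242 243 242 241 241 240 240 240 239 243  12  42 178 176 173 174 244 241 240 240 240 240 240 241 240 240 239
243 243 243 243 243 242 241 241 241 240 240 240 243  25  60 175 174 174 176 244 241 166 239 240 240 241 241 241 239 238
243 242 243 242 242 138  67 245 240 240 241 190 172 173 174 176 176 175 173 240 240  24  35 244 241 240 241 240 240 239
242 242 242 241 242  93  30 162 242 242 244 198 177 177 175 173 175 171 175 169 242  48 202 240 240 240 239 240 240 240
243 242 241 241 242 243 179 245 233 174 175 178 153 138 127 131 176 174 173 171 170 239 241 239 239 239 239 240 240 239
242 242 242 243 243 242 242 245 174 175 172 11
[... 1893 characters left out ...]
 245 244 209 131 133 133 134 114 132 129 128 108 131 129 130 127 220 243 242 243 244 244 244 244 243
244 243 243 243 244 244 244 245 215 133 132 133 112 132 130 129 113 135 129 135 238 243 243 243 244 244 244 244 243 243
244 243 242 243 242 243 245 243 244 246 207 133 110 131 131 126 115 130 162 244 243 242 242 243 244 244 243 244 243 242
244 244 243 242 242 244 244 243 244 244 243 245 178 131 129 128 115 247 244 243 243 242 242 243 244 243 243 244 244 242
245 245 243 243 243 243 244 243 244 244 243 243 244 216 236 236 243 245 244 243 243 243 243 242 243 244 244 245 244 244
244 244 245 244 244 244 244 245 244 244 243 243 243 243 244 244 244 243 243 243 243 243 243 243 243 242 243 244 245 245
```

```bash
python3 -c "
from workcell import job_done; print(job_done())"
```

```text
the job is handed in; nothing more can be done
None
```

I handed the job in at about 62 s: the stirrer is back against the stop and the dial is on the long mark, but I could not confirm that every bead moved a bead's width. The beads look alike, and the stirrer pivoted in the grip while stirring. Matching old positions to new ones, four of the six possible matches give about a bead's width or more for every bead. The other two, which I judged less likely, leave at least one bead short. The last picture shows all six beads in the pot, so none spilled.

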